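Park the jar tray on the downdraft bed behind its air-driven stop

ROBOT

A 6-joint arm with a two-finger parallel gripper is mounted at the origin on the work surface. World frame = base frame: x ahead of the robot, y to its left, z up, the work surface at z = 0. Lengths are in mm, angles in degrees, forces in N, time in s.
With the tool pointing down it reaches from about 350 to 850 mm from the base axis. Payload 8.1 kg.
Tool frame: the origin (TCP) lies on the centre line of the jaws, within the pads' length; the fingertips stand 8 mm ahead of it and the grasp point (between the pads) lies 11 mm behind it; x points along the fingers, z is the direction in which the jaws open and shut, and the axes are right-handed (so a half turn about x gives the same grasp; the last joint's range is limited). The gripper opens to 85 mm and grips with 20 to 120 N. Pads are 22 mm wide; open, the fingers measure 114 mm over their backs; the gripper's body (76 mm by 85 mm) begins 54 mm behind the grasp point. The pads swing forward as they close: fully open they stand 13 mm farther back than shut.
Start: joints at [63.575, 7.471, 85.268, -0, 87.261, -4.893], TCP at [220.189, 558.141, 211.392] pointing down, gripper open.
Joint ranges: [-169.43, 169.43], [-51.17, 129.36], [1.28, 143.12], [-76.62, 256.62], [0, 156.53], [-152.29, 152.29]. Speed limits (degrees/s): [136.94, 136.94, 159.86, 180, 180, 180].

INTERFACE

Orientations are given as [roll, pitch, yaw] about the fixed x, y, z axes, in that order (R = Rz(yaw) Ry(pitch) Rx(roll)).
In Python, from bench import r, vision, order gives the robot as it stands. The module is installed in compiled form; this text tells all that it offers.
- The arm moves only by the shell command python3 -m jog 'ROWS' [FORCE]. ROWS is JSON, a list of rows, each a list of 3 entries, a list of its own where there are three numbers: the shift along the world's x, y, z in m, then the turn, a rotation vector about the world's x, y, z in rad, then the opening, from -1 (shut) to 1 (fully open). A call has 1 to 5 rows; each row is the pose to reach, as a shift and turn from the pose commanded when the call began; what a row does not reach only later rows make up. A row lasts 1/12 s, in which the tool goes at most 41.7 mm and 7.16 degrees, less where a joint would pass 70% of its speed; a pose out of reach is approached as far as the arm can. A call with a gripper value outside its range is refused whole. The fingers move at their own pace and stop on an object; FORCE is the grip in N (left out, the last holds). Time passes only in rows, so rows that repeat a pose let the fingers close. It gives the time, the measured TCP pose, the force and the opening at its end, in the units of the state.
- r.sense(): the state, without advancing time (a new reading comes with each control period).
- vision.snapshot(name): name is "scene" or "side" or "wrist"; returns the picture (384x512x3 uint8, red, green, blue); there is no depth.
- vision.camera_model(name): a dict with "fov_y" (degrees; the focal length in pixels is half the picture's height over the tangent of half this angle, whatever the lens; pixels are square), "cx", "cy" (the principal point, pixels), "world_to_cam" (4x4, takes a point from world to camera coordinates). Camera axes: x right, y down, z forward; pixel columns grow to the right and rows downward; lengths in mm; the calibration is good to about 2 mm. A picture is of the moment at which its call begins: read the wrist's pose just before it. camera_model takes no time and is no camera call; for the wrist camera it gives the pose at the moment of the call.
- order.hand_in(): hands the job in, once; it reports no verdict.
The state is a dict: "time": time; "joint_pos": joint angles; "qd": joint speeds; "joint_efforts": joint torques, N m; "tool_pos": TCP position; "tcp_rot": TCP orientation; "ft_force": force on the tool from outside, world axes, zero at the start; "wrist_torque": the same for the moment, N m; "finger_gap": finger opening in mm.
Only numpy, scipy, OpenCV 4.12 (cv2) and the standard library are available. Lean on these libraries where they do the work, as an engineer would, in place of code of your own. Each camera call takes 0.05 s, during which the arm holds its last target.

TASK

Pull the red knob on the control box straight out until it clicks on, which sinks the orange stop. Lift just the leading edge of the yellow jar tray onto the bed's sill while its tail stays on the bench, then slide it in until all of it lies flat on the bed past the stop, and push the knob fully home again so that the stop rises behind the tray. Do not tip the jars far over, leave the other things on the bench alone and let go of everything.

Things in the scene. Friction and masses are not known exactly. Their poses are not given: they have to be found in the camera images.
- air_knob (a joint): travel of the red push-pull knob, m: 0 = fully home (off), 0.020 = out at the on detent; hard stops at both ends. Over-centre detent: released before mid travel (0.010) it snaps back, past it it snaps to the other end; it takes about 6 N to break away from either end, plus 30 N per m/s of drag. It drives the bed's orange stop.
- knob_face (a point): centre of the red knob's front face (moves with it). Mushroom head 38 mm diameter, 16 mm thick, on a bare steel stem 12 mm diameter; axis level, 50 mm above the bench, square to the box front. The back of the head stands 34 mm off the box front when home, 54 mm when out: fingers fit behind it either side of the stem. Axes as the control box: pull along -x, push along +x.
- control_box: fixed white air control box 120 (x) by 130 (y) by 80 (z) mm, gauge and green lamp on top (6 to 8 mm proud). Origin at the centre of its underside on the bench; its front, with the red knob at y = 0, z = 50 mm, looks along its own -x and is at x = -60 mm.
- bed: fixed grey downdraft bed, flat top 16 mm above the bench. Origin on the bench at the middle of its front edge (the sill, a 16 mm step with a half-round nose of 8 mm radius); flat from x = 0 to 205 mm along its own +x, then a back rail 42 mm above the bench. Side rails 34 mm above the bench from x = 30 mm on, inner faces at y = +-115 mm.
- stop (a joint): sinking travel of the bed's orange stop bar, m: 0 = up, 27 mm above the bed's top (knob home); 0.028 = sunk, 1 mm below the bed's top (knob out). The bar is across the bed's front at bed x = 14 to 26 mm, y = +-65 mm.
- tray: loose yellow open tray, 120 (x) by 170 (y) by 40 (z) mm, with six lidded jars fixed in it (lids' tops 50 mm above the underside); about 0.85 kg, friction about that of plastic on metal. Origin at the centre of its underside. Its own +x side is the leading side, towards the bed, and carries the black grip. Its tail is the -x side, a plain wall 40 mm high.
- tray_grip (a point): top of the tray's upright black grip, 70 mm ahead of the tray's origin, outside the leading wall, 95 mm above the underside. Its head is a disc on edge, 24 mm diameter, 14 mm thick along tray y, its axis along tray y and 83 mm above the underside; below it a post 16 by 8 mm from 20 mm up. Pinch the disc across its 14 mm: with a light grip (about 15 N) the tray turns on it as the edge is lifted.
- lead_edge (a point): middle of the tray's leading bottom edge (60 mm ahead of the tray's origin, at the underside)
- tail_edge (a point): middle of the tray's tail bottom edge (60 mm behind the tray's origin, at the underside)
- spool_a: loose bystander, to be left alone: waisted spool, 42 mm diameter, 62 mm tall, pale wood; origin at the centre of its underside
- spool_b: loose bystander, to be left alone: waisted spool, 42 mm diameter, 62 mm tall, dark wood; origin at the centre of its underside
- spool_c: loose bystander, to be left alone: waisted spool, 42 mm diameter, 62 mm tall, terracotta; origin at the centre of its underside
- wash_bottle: loose bystander, to be left alone: white bottle with red cap, 64 mm diameter, 150 mm tall; origin at the centre of its underside
- amber_jar: loose bystander, to be left alone: amber jar with yellow cap, 72 mm diameter, 110 mm tall; origin at the centre of its underside
- dish: loose bystander, to be left alone: white bowl, 76 mm diameter, 30 mm tall; origin at the centre of its underside
- spatula: loose bystander, to be left alone: spatula about 170 mm long, lying flat

How it is judged:
By the outcome, as a careful person would: the job done as asked, in the order asked, and still so for the second after the job is handed in, with the robot touching nothing.
It also fails if it takes over 72 s, if anything falls off the work surface, if the arm or the gripper's body presses on something with over 40 N, if the wrist force passes 120 N, or if a joint passes its speed limit or range.

## Working session

There is one attempt and no reset: what is moved stays moved. The work goes in short steps, Python scripts to look and compute and a shell command to move; the robot and the scene stay as the last step left them, time stands still between calls to the robot, and variables do not carry over. Pictures are saved under pics/ and viewed, and the job is handed in when it is done.

```bash
mkdir -p pics; ls; python3 - <<'E'
from bench import r,vision,order
import cv2
print(r.sense())
for n in ("scene","side","wrist"):
    m=vision.camera_model(n); print(n,m)
    im=vision.snapshot(n); cv2.imwrite(f"pics/{n}0.png",im[:,:,::-1])
E
```

```text
pics
{'time': 0.0, 'joint_pos': array([ 6.35762627e+01,  7.51542695e+00,  8.53274526e+01,  6.93340525e-04,
        8.72625122e+01, -4.89621667e+00]), 'qd': array([ 0.10358607, -0.04494228,  0.0576465 , -0.03737878, -0.03919702,
       -0.0601685 ]), 'joint_efforts': array([-1.91155457e-03, -5.69421601e+01, -5.00528634e+01, -5.51026260e-04,
        1.54898968e-02, -5.88422409e-06]), 'tool_pos': array([219.9167248 , 557.62392357, 210.35865607]), 'tcp_rot': array([ 174.72732079,   89.89460597, -116.80023354]), 'ft_force': array([-0.09956653, -0.52662719,  0.24827084]), 'wrist_torque': array([0.04892737, 0.01569787, 0.00016518]), 'finger_gap': 85.26834015456501}
scene {'fov_y': 49.56113066824934, 'cx': 251.50816167718432, 'cy': 192.96362255992983, 'world_to_cam': array([[-7.97468700e-01,  6.03039085e-01,  1.96859034e-02,
         4.49463966e+02],
       [ 3.20127969e-01,  4.50547753e-01, -8.33381549e-01,
        -9.61339508e+01],
       [-5.11431086e-01, -6.58293692e-01, -5.52347408e-01,
         1.49586842e+03],
       [ 0.00000000e+00,  0.00000000e+00,  0.00000000e+00,
         1.00000
[... 199 characters left out ...]
       [-6.99195873e-02, -7.33854337e-01, -6.75698945e-01,
         6.38534047e+01],
       [ 3.68435691e-02,  6.74994772e-01, -7.36902035e-01,
         1.25608796e+03],
       [ 0.00000000e+00,  0.00000000e+00,  0.00000000e+00,
         1.00000000e+00]])}
wrist {'fov_y': 63.08707716548619, 'cx': 255.5868562781183, 'cy': 189.06758469318925, 'world_to_cam': array([[ 3.67403210e-01,  9.30059388e-01, -2.10136523e-03,
        -5.97714600e+02],
       [ 8.82477904e-01, -3.47891791e-01,  3.16550235e-01,
        -4.09219116e+01],
       [ 2.93679470e-01, -1.18155981e-01, -9.48573420e-01,
         3.80640460e+02],
       [ 0.00000000e+00,  0.00000000e+00,  0.00000000e+00,
         1.00000000e+00]])}
```

View pics/scene0.png

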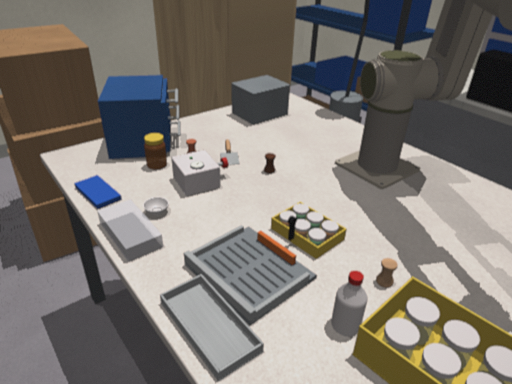

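View pics/side0.png

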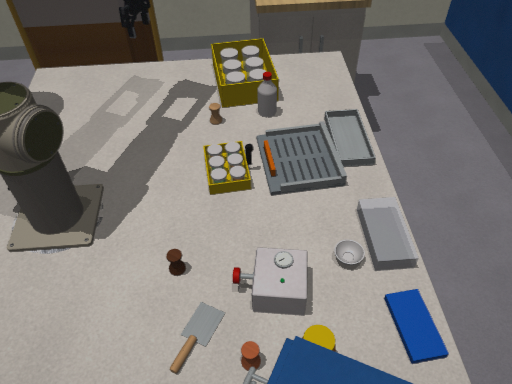

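View pics/wrist0.png

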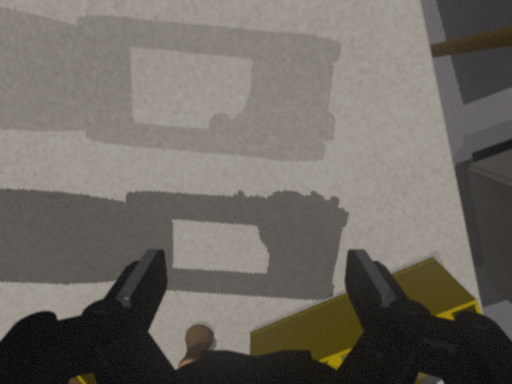

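The side view shows the tray at (228,167) with its grip at (250,150), the bed with the orange bar at (270,158), and the box with its knob at (237,275). Spools are at (176,262), (215,113) and (251,355), the bottle is at (267,97) and the spatula at (200,335). I'll enlarge for measuring.

```bash
python3 - <<'E'
import cv2
a=cv2.imread('pics/side0.png')
cv2.imwrite('pics/s_a.png',cv2.resize(a[115:215,190:360],None,fx=4.7,fy=4.7,interpolation=cv2.INTER_CUBIC))
cv2.imwrite('pics/s_b.png',cv2.resize(a[230:340,150:320],None,fx=4.7,fy=4.7,interpolation=cv2.INTER_CUBIC))
b=cv2.imread('pics/scene0.png')
cv2.imwrite('pics/c_a.png',cv2.resize(b[190:320,180:350],None,fx=4.6,fy=4.6,interpolation=cv2.INTER_CUBIC))
cv2.imwrite('pics/c_b.png',cv2.resize(b[130:210,140:290],None,fx=5,fy=5,interpolation=cv2.INTER_CUBIC))
E
```

```text
(no output)
```

View pics/s_a.png

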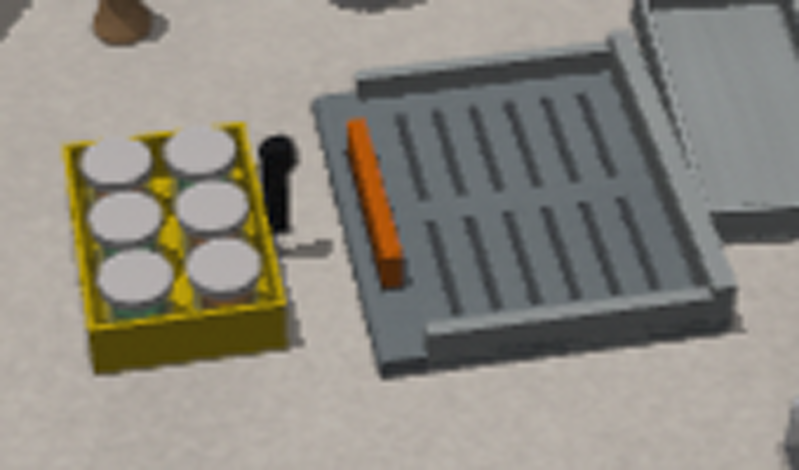

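View pics/s_b.png

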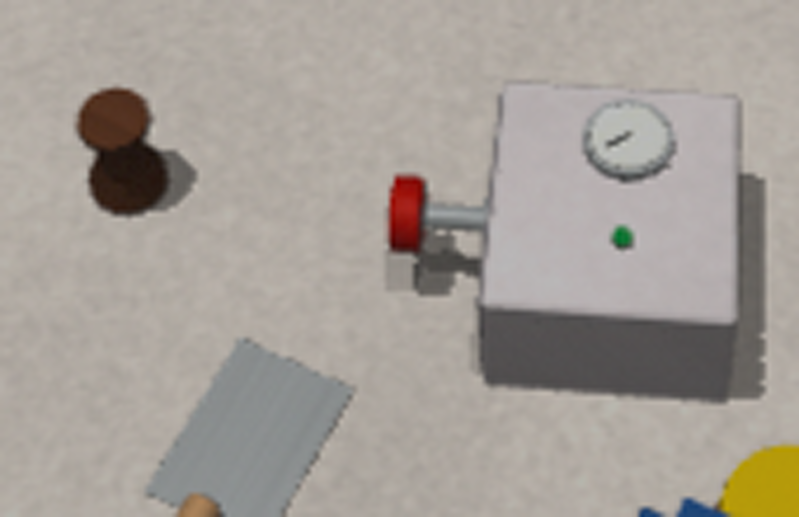

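View pics/c_a.png

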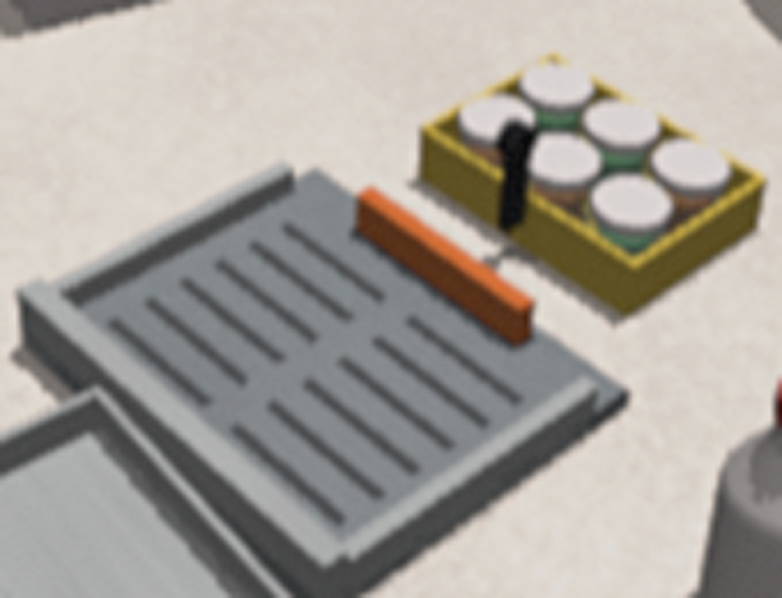

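View pics/c_b.png

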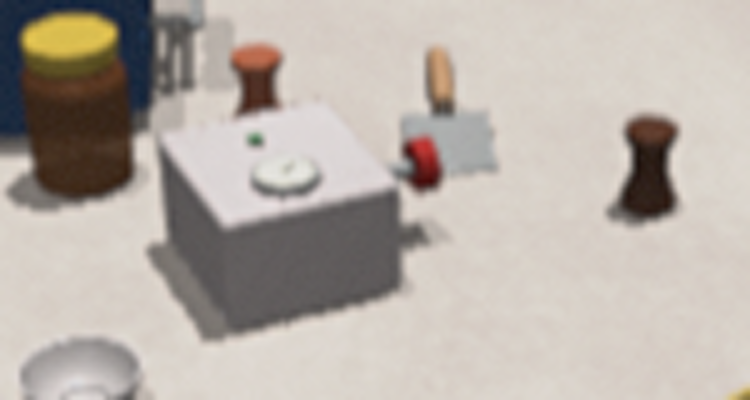

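```bash
cat > h.py <<'E'
import numpy as np, cv2
from bench import r,vision,order
from scipy.optimize import least_squares
def K(m):
    f=192/np.tan(np.radians(m['fov_y']/2)); return f,m['cx'],m['cy']
def ray(m,u,v):
    f,cx,cy=K(m); T=np.array(m['world_to_cam']); R=T[:3,:3]
    d=R.T@np.array([(u-cx)/f,(v-cy)/f,1]); return -R.T@T[:3,3], d/np.linalg.norm(d)
def onz(m,u,v,z):
    c,d=ray(m,u,v); return c+d*(z-c[2])/d[2]
def tri(*obs):
    A=np.zeros((3,3));b=np.zeros(3);rs=[]
    for m,u,v in obs:
        c,d=ray(m,u,v);P=np.eye(3)-np.outer(d,d);A+=P;b+=P@c;rs.append((c,P))
    x=np.linalg.solve(A,b); return x,[np.linalg.norm(P@(x-c)) for c,P in rs]
def proj(m,p):
    f,cx,cy=K(m); q=np.array(m['world_to_cam'])@np.r_[p,1]; return f*q[0]/q[2]+cx,f*q[1]/q[2]+cy
def fit(model,world):
    """planar rigid fit: yaw, origin"""
    a=np.array(model,float)[:,:2];w=np.array(world)[:,:2]
    a0=a.mean(0);w0=w.mean(0);H=(a-a0).T@(w-w0)
    th=np.arctan2(H[0,1]-H[1,0],H[0,0]+H[1,1]);R=np.array([[np.cos(th),-np.sin(th)],[np.sin(th),np.cos(th)]])
    t=w0-R@a0; res=np.linalg.norm((a@R.T+t)-w,axis=1); return np.degrees(th),t,res
S=vision.camera_model('side');C=vision.camera_model('scene')
def crop(p,s,ox,oy): return ((p[0]+.5)/s-.5+ox,(p[1]+.5)/s-.5+oy)
E
cat > m1.py <<'E'
from h import *
np.set_printoptions(precision=1,suppress=True)
sa=lambda p:crop(p,4.7,190,115); sb=lambda p:crop(p,4.7,150,230)
ca=lambda p:crop(p,4.6,180,190); cb=lambda p:crop(p,5,140,130)
def rep(n,model,px,z,m):
    w=[onz(m,*p,z) for p in px]; th,t,res=fit(model,w); print(n,'yaw %.1f'%th,t,'res',res)
rep('box S',[(-60,65),(60,65),(60,-65),(-60,-65)],[sb(p) for p in[(503,83),(740,97),(737,322),(485,306)]],80,S)
rep('box C',[(60,-65),(-60,-65),(-60,65),(60,65)],[cb(p) for p in[(160,145),(322,100),(398,187),(230,225)]],80,C)
rep('tray S',[(-60,85),(60,85),(60,-85),(-60,-85)],[sa(p) for p in[(66,147),(244,125),(284,298),(92,323)]],40,S)
rep('tray C',[(60,-85),(-60,-85),(-60,85),(60,85)],[ca(p) for p in[(425,130),(555,57),(763,182),(632,266)]],40,C)
rep('bar S',[(14,65),(26,65),(26,-65),(14,-65)],[sa(p) for p in[(347,122),(362,118),(402,255),(383,260)]],43,S)
rep('bar C',[(26,-65),(14,-65),(14,65),(26,65)],[ca(p) for p in[(357,197),(369,187),(534,301),(522,311)]],43,C)
print('grip',tri((S,*sa((279,153))),(C,*ca((517,140)))))
print('knob',tri((S,*sb((407,213))),(C,*cb((425,163)))))
print('bed front',[onz(S,*sa(p),16) for p in[(315,98),(382,362)]])
print('spool dark base',onz(S,*sb((128,195)),0)[:2],'spatula',[onz(S,*sb(p),1)[:2] for p in[(243,338),(353,388),(150,492)]])
E
python3 m1.py
```

```text
box S yaw -9.1 [ 580.8 -282.9] res [1.6 2.3 2.5 2.8]
box C yaw -7.6 [ 584.9 -273.8] res [8.7 0.7 5.6 7.7]
tray S yaw 5.2 [469.  133.6] res [4.7 5.3 4.6 5.5]
tray C yaw 4.6 [472.6 136.1] res [3.4 1.5 2.8 3.2]
bar S yaw 5.1 [577.  146.5] res [1.5 1.2 1.2 0.9]
bar C yaw 5.5 [581.4 149.7] res [1.6 0.5 1.3 0.6]
grip (array([538.7, 140.1,  83.1]), [np.float64(0.6642709564634892), np.float64(0.6642709564634833)])
knob (array([ 479.3, -263.5,   50.1]), [np.float64(0.3536724057965111), np.float64(0.35367240579647724)])
bed front [array([569.5, 269.3,  16. ]), array([590.1,  22.8,  16. ])]
spool dark base [ 332.4 -207.5] spatula [array([ 393.3, -297.9]), array([ 447.3, -330.1]), array([ 349.4, -375.8])]
```

```bash
cat >> h.py <<'E'
from scipy.spatial.transform import Rotation as Ro
def Rt(s): return Ro.from_euler('xyz',s['tcp_rot'],degrees=True)
def yawz(s):
    z=Rt(s).apply([0,0,1]); return np.degrees(np.arctan2(z[1],z[0]))
E
python3 - <<'E'
from h import *
s=r.sense(); print(Rt(s).as_matrix().round(3), yawz(s))
print('bottle',onz(S,267,110,0),'spoola',onz(S,215,120,0))
E
```

```text
[[-0.001 -0.93   0.367]
 [-0.001  0.367  0.93 ]
 [-1.     0.    -0.001]] 68.46967217399003
bottle [616.98667237 418.47090718   0.        ] spoola [437.72950704 381.85717195   0.        ]
```

```bash
python3 -m jog '[[[0.016,-0.037,0],[0,0,0.045],1],[[0.032,-0.074,0],[0,0,0.09],1],[[0.048,-0.111,0],[0,0,0.135],1],[[0.064,-0.148,0],[0,0,0.18],1],[[0.08,-0.185,0],[0,0,0.227],1]]' 20
python3 -m jog '[[[0.016,-0.037,0],[0,0,0],1],[[0.032,-0.074,0],[0,0,0],1],[[0.048,-0.111,0],[0,0,0],1],[[0.064,-0.148,0],[0,0,0],1],[[0.08,-0.185,0],[0,0,0],1]]'
python3 -m jog '[[[0.013,-0.038,0],[0,0,0],1],[[0.026,-0.076,0],[0,0,0],1],[[0.039,-0.114,0],[0,0,0],1],[[0.052,-0.152,0],[0,0,0],1],[[0.065,-0.19,0],[0,0,0],1]]'
python3 -m jog '[[[0.005,-0.038,0],[0,0,0],1],[[0.010,-0.076,0],[0,0,0],1],[[0.015,-0.114,0],[0,0,0],1],[[0.02,-0.152,0],[0,0,0],1],[[0.025,-0.19,0],[0,0,0],1]]'
```

```text
time: 0.57
tool_pos: [300.2, 371.4, 210.9]
tcp_rot: [153.1, 90.0, -125.3]
ft_force: [1.3, -0.5, 0.1]
finger_gap: 85.3
time: 0.98
tool_pos: [380.3, 186.3, 211.3]
tcp_rot: [-59.5, 90.0, 22.0]
ft_force: [2.7, 0.2, -0.3]
finger_gap: 85.2
time: 1.4
tool_pos: [445.3, -3.9, 211.4]
tcp_rot: [-70.5, 90.0, 11.0]
ft_force: [0.2, 0.3, 0.2]
finger_gap: 85.1
time: 1.82
tool_pos: [469.9, -193.8, 211.2]
tcp_rot: [51.4, 90.0, 132.9]
ft_force: [0.6, 0.7, 0.4]
finger_gap: 85.4
```

```bash
cat > w.py <<'E'
import sys
from h import *
import pickle
m=vision.camera_model('wrist'); im=vision.snapshot('wrist'); pickle.dump(m,open(f'pics/{sys.argv[1]}.pkl','wb'))
cv2.imwrite(f'pics/{sys.argv[1]}.png',im[:,:,::-1])
T=np.array(m['world_to_cam']);print('cam',-T[:3,:3].T@T[:3,3],'fwd',T[2,:3],yawz(r.sense()))
E
python3 w.py w1
```

```text
cam [ 388.9490568  -182.96648187  373.49947506] fwd [ 0.31297201 -0.04717518 -0.94859002] 81.28592751487004
```

View pics/w1.png

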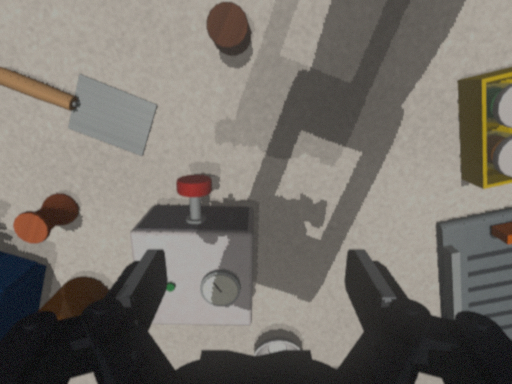

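```bash
python3 - <<'E'
import pickle
from h import *
m=pickle.load(open('pics/w1.pkl','rb'));np.set_printoptions(precision=1,suppress=True)
P=lambda u,v,z:onz(m,u,v,z)
a,b,c=P(133,234,80),P(251,234,80),P(251,323,80)
print(a,b,c,np.linalg.norm(a-b),np.linalg.norm(c-b))
d=a-b;print('front normal yaw',np.degrees(np.arctan2(d[1],d[0]))+90)
sb=lambda p:crop(p,4.7,150,230);cb=lambda p:crop(p,5,140,130)
print('knob',tri((S,*sb((407,213))),(C,*cb((425,163))),(m,194,188)))
print('stem mid',P(195,210,50),'face top l r',P(177,182,50),P(211,182,50))
E
```

```text
[ 515.5 -330.8   80. ] [ 533.7 -209.6   80. ] [ 646.1 -227.1   80. ] 122.6052991057077 113.73405633772195
front normal yaw -8.563687701232595
knob (array([ 481. , -263.8,   51.5]), [np.float64(1.5091668177934092), np.float64(2.045429111312256), np.float64(3.0131908041433793)])
stem mid [ 510.  -269.5   50. ] face top l r [ 475. -282.   50.] [ 480.5 -245.6   50. ]
```

```bash
python3 -m jog '[[[0.010,-0.02,-0.02],[0,0,0],1],[[0.018,-0.04,-0.04],[0,0,0],1],[[0.026,-0.06,-0.06],[0,0,0],1],[[0.034,-0.075,-0.08],[0,0,0],1],[[0.034,-0.075,-0.08],[0,0,0],1]]'
python3 w.py w2; python3 -c "
from h import *
s=r.sense();print(s['tool_pos'],yawz(s),s['ft_force'])"
```

```text
time: 2.28
tool_pos: [502.1, -267.7, 125.8]
tcp_rot: [70.5, 89.6, 151.8]
ft_force: [-0.1, -0.3, -0.9]
finger_gap: 85.6
cam [ 422.20014618 -257.24226414  288.62054125] fwd [ 0.30713528 -0.04471991 -0.95061456] 81.38733146506917
[ 502.37843555 -266.75412712  127.82220129] 81.38733146506917 [-0.91999998  0.82992875  0.41014381]
```

View pics/w2.png

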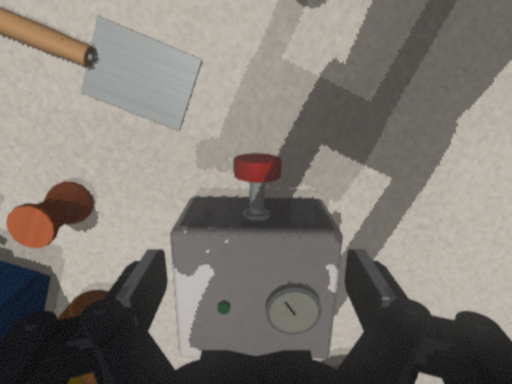

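```bash
python3 - <<'E'
import pickle
from h import *
m=pickle.load(open('pics/w2.pkl','rb'));np.set_printoptions(precision=1,suppress=True)
P=lambda u,v,z:onz(m,u,v,z)
a,b=P(173,234,80),P(340,234,80)
print(a,b,np.linalg.norm(a-b))
d=a-b;print('yaw',np.degrees(np.arctan2(d[1],d[0]))+90)
m1=pickle.load(open('pics/w1.pkl','rb'))
im=cv2.imread('pics/w2.png').astype(int)
M=((im[:,:,2]>90)&(im[:,:,1]<50)&(im[:,:,0]<50)).astype(np.uint8)
n,l,st,ce=cv2.connectedComponentsWithStats(M)
for i in range(1,n):
  if st[i,4]>100: print(st[i],ce[i])
print('back edge of head top', P(257,178,50+19*0),P(257,158,69))
print('stem root at box', P(257,214,50),'knob tri',tri((m,257.5,168),(m1,194,186)))
E
```

```text
[ 514.8 -332.4   80. ] [ 533.4 -210.8   80. ] 122.94116518701236
yaw -8.718367305117283
[247 161  26  21 189] [261.7 172. ]
back edge of head top [ 490.3 -266.    50. ] [ 470.2 -263.1   69. ]
stem root at box [ 520.8 -270.6   50. ] knob tri (array([ 481.9, -264.3,   51.5]), [np.float64(0.06527748437656132), np.float64(0.06527748437639704)])
```

```bash
python3 -m jog '[[[0,-0.001,-0.025],[0,0,0],1],[[0,-0.001,-0.05],[0,0,0],1],[[0,-0.001,-0.075],[0,0,0],1],[[0,-0.001,-0.089],[0,0,0],1],[[0,-0.001,-0.089],[0,0,0],1]]'
python3 -m jog '[[[0,0,0],[0,0,0],-0.5],[[0,0,0],[0,0,0],-0.5],[[0,0,0],[0,0,0],-0.5],[[0,0,0],[0,0,0],-0.5],[[0,0,0],[0,0,0],-0.5]]'
python3 w.py w3; python3 -c "
from h import *
cv2.imwrite('pics/s3.png',cv2.resize(vision.snapshot('side')[220:340,160:330,::-1],None,fx=4.5,fy=4.5))"
```

```text
time: 2.75
tool_pos: [502.0, -265.7, 39.4]
tcp_rot: [63.9, 89.7, 145.4]
ft_force: [-0.8, 0.0, -0.5]
finger_gap: 84.9
time: 3.17
tool_pos: [505.0, -268.3, 43.8]
tcp_rot: [-114.7, 89.9, -33.2]
ft_force: [-0.6, -0.2, -0.6]
finger_gap: 25.6
cam [ 423.77137435 -257.27118139  205.9464498 ] fwd [ 0.31482583 -0.04835305 -0.94791702] 81.47106462538694
```

View pics/w3.png

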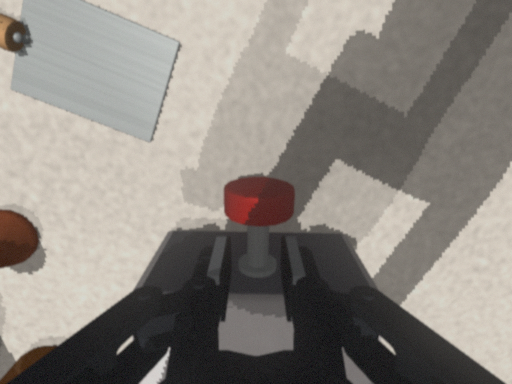

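View pics/s3.png

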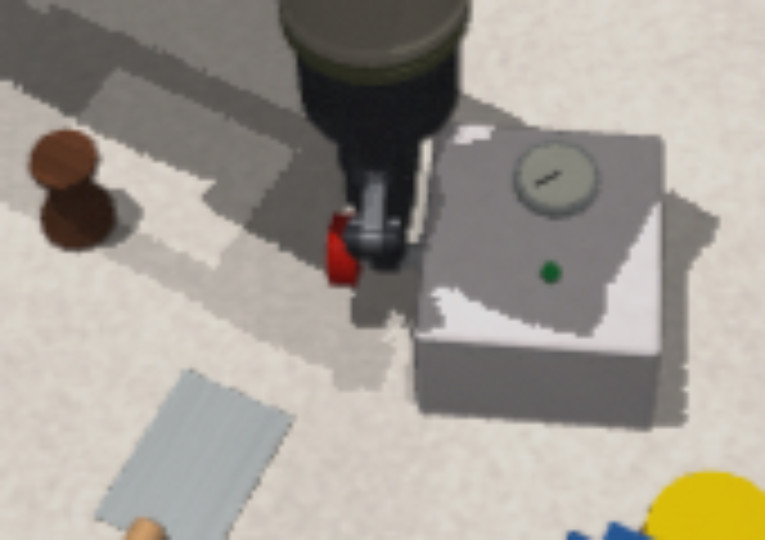

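```bash
python3 -m jog '[[[0,0,0],[0,0,0],-0.66],[[0,0,0],[0,0,0],-0.66],[[-0.002,0.0003,0],[0,0,0],-0.66],[[-0.004,0.0006,0],[0,0,0],-0.66],[[-0.006,0.0009,0],[0,0,0],-0.66]]'
python3 -m jog '[[[-0.002,0.0003,0],[0,0,0],-0.66],[[-0.004,0.0006,0],[0,0,0],-0.66],[[-0.006,0.0009,0],[0,0,0],-0.66],[[-0.008,0.0012,0],[0,0,0],-0.66],[[-0.010,0.0015,0],[0,0,0],-0.66]]'
python3 -m jog '[[[-0.002,0.0003,0],[0,0,0],-0.66],[[-0.004,0.0006,0],[0,0,0],-0.66],[[-0.005,0.0007,0],[0,0,0],-0.66],[[-0.006,0.0009,0],[0,0,0],-0.66],[[-0.006,0.0009,0],[0,0,0],-0.66]]'
python3 w.py w4
```

```text
time: 3.68
tool_pos: [498.9, -267.1, 42.6]
tcp_rot: [-95.3, 89.9, -13.8]
ft_force: [5.0, 0.1, -2.3]
finger_gap: 14.6
time: 4.1
tool_pos: [487.5, -265.3, 42.3]
tcp_rot: [84.8, 89.9, 166.3]
ft_force: [0.8, 0.7, -0.7]
finger_gap: 14.4
time: 4.52
tool_pos: [481.9, -264.5, 42.4]
tcp_rot: [89.4, 90.0, 170.8]
ft_force: [-0.1, -0.6, -1.1]
finger_gap: 14.5
cam [ 401.03048564 -253.67618397  204.6972816 ] fwd [ 0.31288091 -0.04722541 -0.94861757] 81.47089405819071
```

View pics/w4.png

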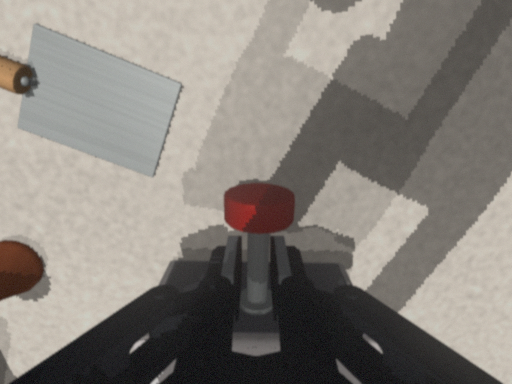

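```bash
python3 -c "
from h import *
a=vision.snapshot('scene')[190:320,180:350,::-1]
cv2.imwrite('pics/c4.png',cv2.resize(a,None,fx=4,fy=4))
P=lambda p: p
"
```

```text
(no output)
```

View pics/c4.png

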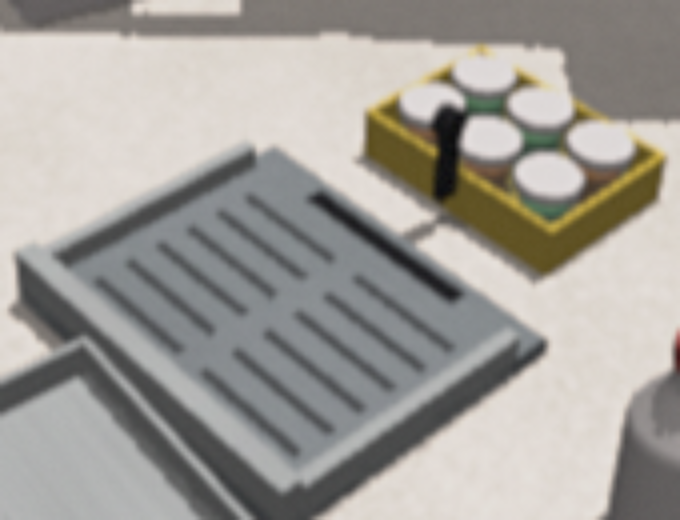

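```bash
python3 -m jog '[[[0.002,0,0],[0,0,0],1],[[0.002,0,0],[0,0,0],1],[[0.002,0,0],[0,0,0],1],[[0.002,0,0.02],[0,0,0],1],[[0.002,0,0.05],[0,0,0],1]]'
python3 -m jog '[[[0,0,0.03],[0,0,0.04],1],[[0,0.02,0.055],[0,0,0.08],1],[[0.006,0.055,0.058],[0,0,0.12],1],[[0.012,0.095,0.058],[0,0,0.16],1],[[0.018,0.135,0.058],[0,0,0.2],1]]'
python3 -m jog '[[[0.006,0.04,0],[0,0,0.039],1],[[0.012,0.08,0],[0,0,0.039],1],[[0.018,0.12,0],[0,0,0.039],1],[[0.024,0.16,0],[0,0,0.039],1],[[0.03,0.2,0],[0,0,0.039],1]]'
python3 -m jog '[[[0.006,0.035,0],[0,0,0],1],[[0.006,0.069,0],[0,0,0],1],[[0.006,0.069,0],[0,0,0],1],[[0.006,0.069,0],[0,0,0],1]]'
python3 w.py w5;python3 -c "
from h import *
s=r.sense();print(s['tool_pos'],yawz(s),s['ft_force'])
cv2.imwrite('pics/s5.png',vision.snapshot('side')[:,:,::-1])"
```

```text
time: 5.03
tool_pos: [481.6, -262.8, 89.2]
tcp_rot: [64.8, 89.6, 146.3]
ft_force: [0.2, 0.2, -0.3]
finger_gap: 74.2
time: 5.45
tool_pos: [502.8, -128.9, 151.6]
tcp_rot: [-112.2, 89.9, -19.3]
ft_force: [0.8, 0.3, -0.6]
finger_gap: 85.2
time: 5.87
tool_pos: [532.2, 72.5, 150.6]
tcp_rot: [-98.4, 90.0, -3.3]
ft_force: [1.8, -0.3, -0.1]
finger_gap: 85.2
time: 6.2
tool_pos: [537.9, 141.2, 150.2]
tcp_rot: [100.4, 90.0, -164.2]
ft_force: [0.2, -1.9, -0.2]
finger_gap: 85.8
cam [456.446254   132.34065949 312.56083084] fwd [ 0.31489638  0.02953157 -0.94866651] 95.27916656721209
[537.98304543 139.8261206  150.20774363] 95.27916656721209 [ 0.14786002  0.04240536 -0.1800721 ]
```

View pics/w5.png

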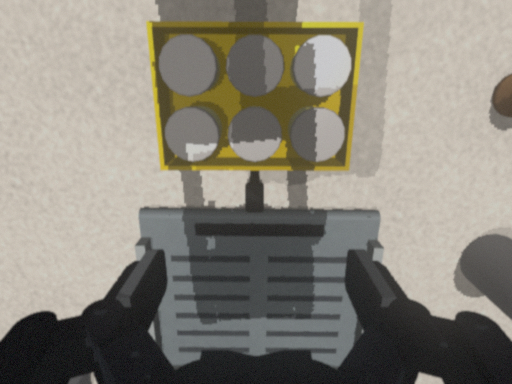

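View pics/s5.png

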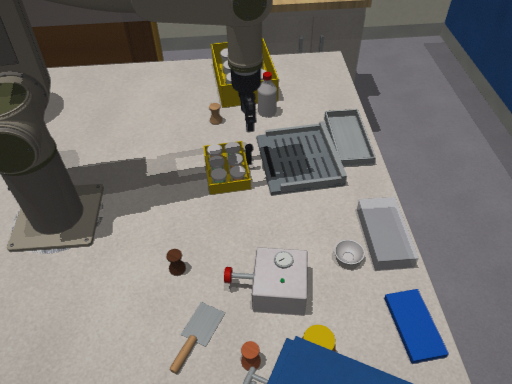

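```bash
python3 - <<'E'
import pickle
from h import *
m=pickle.load(open('pics/w5.pkl','rb'));np.set_printoptions(precision=1,suppress=True)
w=[onz(m,*p,40) for p in[(150,23),(362,23),(350,170),(162,170)]]
print('tray',fit([(-60,-85),(-60,85),(60,85),(60,-85)],w))
w=[onz(m,*p,15.5) for p in[(195,224),(324,224),(325,236),(195,236)]]
w=[w[1],w[0],w[3],w[2]]
print('bar',fit([(14,65),(14,-65),(26,-65),(26,65)],[onz(m,*p,15.5) for p in[(324,224),(195,224),(195,236),(325,236)]]))
print('bed front',onz(m,140,209,16),onz(m,379,211,16))
print('grip disc',onz(m,254.5,192,83),'post near tray',onz(m,254.5,172,83),proj(m,[538.7,140.1,83]))
E
```

```text
tray (np.float64(5.361787329149602), array([469.9, 134. ]), array([2.4, 2.4, 0.8, 0.8]))
bar (np.float64(5.375723935553374), array([579.7, 148.3]), array([2. , 2.5, 3.3, 3.9]))
bed front [587.3  26.1  16. ] [566.7 269.5  16. ]
grip disc [535.1 138.9  83. ] post near tray [519.1 137.4  83. ] (np.float64(255.64537728597043), np.float64(196.47040955191886))
```

```bash
python3 -m jog '[[[0.001,0.001,-0.025],[0,0,0],1],[[0.001,0.001,-0.05],[0,0,0],1],[[0.001,0.001,-0.07],[0,0,0],1],[[0.001,0.001,-0.078],[0,0,0],0],[[0.001,0.001,-0.078],[0,0,0],-0.4]]' 20
python3 -m jog '[[[0,0,0],[0,0,0],-0.4],[[0,0,0],[0,0,0],-1],[[0,0,0],[0,0,0],-1],[[0,0,0],[0,0,0],-1],[[0,0,0],[0,0,0],-1]]' 20
python3 w.py w6
```

```text
time: 6.72
tool_pos: [537.3, 138.7, 69.9]
tcp_rot: [96.6, 89.7, -168.4]
ft_force: [-0.2, -0.3, -0.6]
finger_gap: 63.8
time: 7.13
tool_pos: [540.4, 140.4, 74.0]
tcp_rot: [-93.4, 89.8, 1.7]
ft_force: [-0.4, -1.2, 4.5]
finger_gap: 11.4
cam [458.45299662 131.81578913 236.09660082] fwd [ 0.31791825  0.02856415 -0.94768775] 95.17062344425591
```

View pics/w6.png

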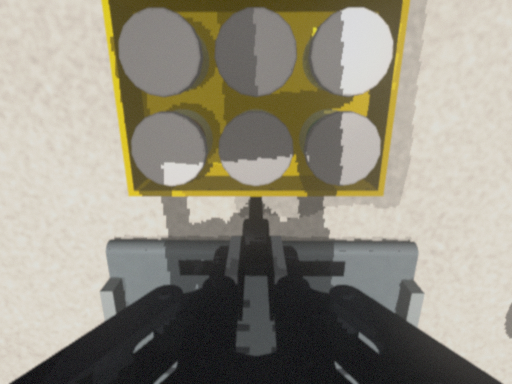

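```bash
python3 -m jog '[[[0,0,0],[0,0,0],-1],[[0,0,0],[0,0,0],-1]]' 20
python3 -c "
from h import *
a=vision.snapshot('side')[100:220,190:350,::-1]
cv2.imwrite('pics/s7.png',cv2.resize(a,None,fx=5,fy=5))
a=vision.snapshot('scene')[160:320,180:370,::-1]
cv2.imwrite('pics/c7.png',cv2.resize(a,None,fx=4,fy=3.7))
"
```

```text
time: 7.35
tool_pos: [540.4, 140.4, 73.9]
tcp_rot: [-95.8, 89.8, -0.7]
ft_force: [-0.1, -1.8, 6.0]
finger_gap: 11.2
```

View pics/s7.png

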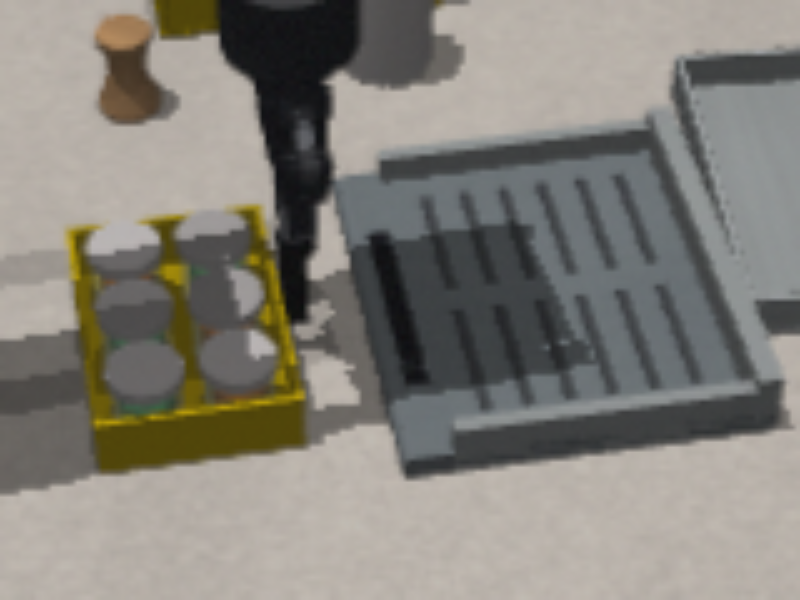

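View pics/c7.png

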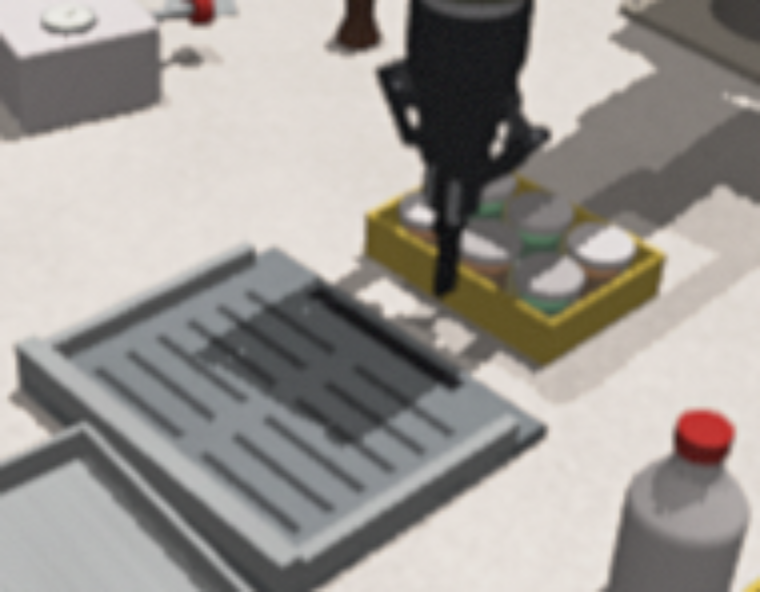

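```bash
python3 -m jog '[[[-0.003,-0.0003,0.0045],[0,0,0],-1],[[-0.006,-0.0006,0.009],[0,0,0],-1],[[-0.010,-0.0009,0.013],[0,0,0],-1],[[-0.013,-0.0012,0.017],[0,0,0],-1],[[-0.016,-0.0015,0.020],[0,0,0],-1]]' 20
python3 -m jog '[[[-0.002,-0.0002,0.003],[0,0,0],-1],[[-0.002,-0.0002,0.003],[0,0,0],-1],[[-0.002,-0.0002,0.003],[0,0,0],-1]]' 20
cat > v.py <<'E'
import sys
from h import *
n=sys.argv[1]
a=vision.snapshot('side')[90:220,190:370,::-1]
b=vision.snapshot('scene')[170:330,170:370,::-1]
a=cv2.resize(a,(790,570),interpolation=cv2.INTER_CUBIC);cv2.imwrite(f'pics/s{n}.png',a)
cv2.imwrite(f'pics/c{n}.png',cv2.resize(b,(740,592),interpolation=cv2.INTER_CUBIC))
E
python3 v.py 8
```

```text
time: 7.87
tool_pos: [523.1, 139.0, 93.1]
tcp_rot: [-79.6, 90.0, 15.6]
ft_force: [4.4, 1.0, -0.5]
finger_gap: 10.7
time: 8.12
tool_pos: [521.0, 138.8, 95.4]
tcp_rot: [36.7, 90.0, 131.9]
ft_force: [2.5, 0.4, -1.5]
finger_gap: 10.2
```

View pics/s8.png

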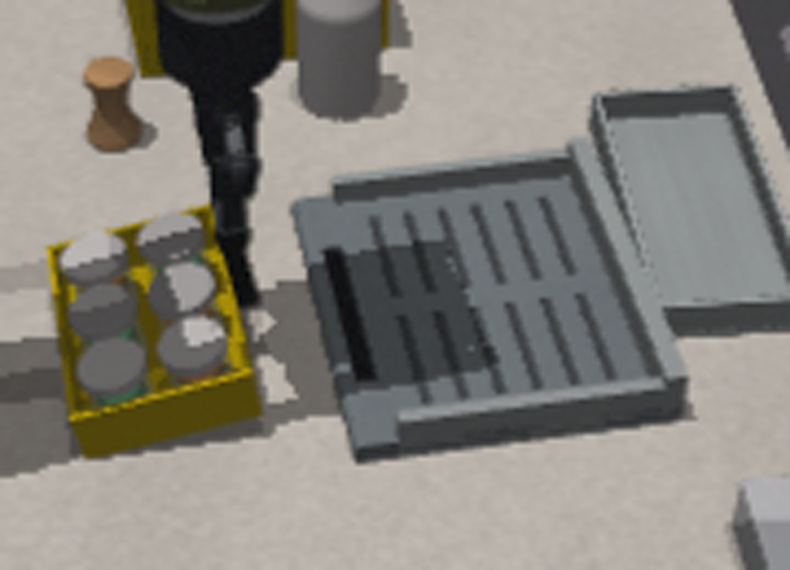

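View pics/c8.png

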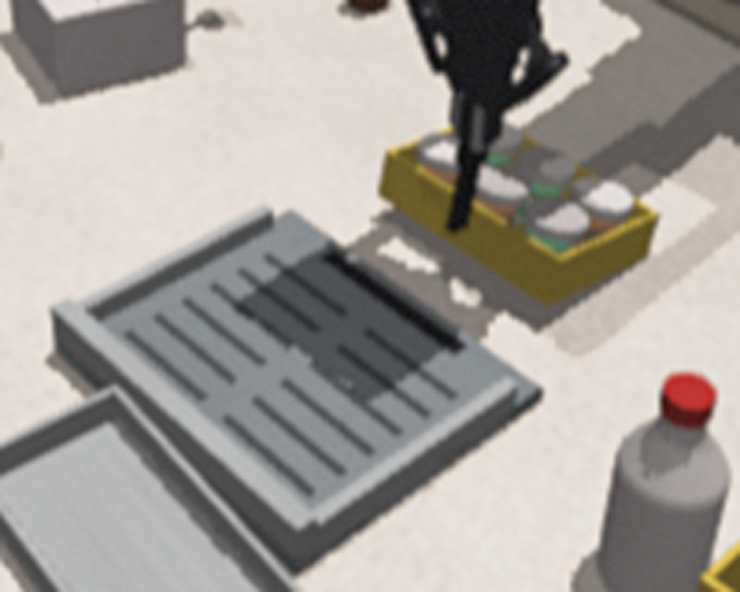

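```bash
cat >> h.py <<'E'
O=np.array([579.7,148.0]);th=np.radians(5.35);U=np.array([np.cos(th),np.sin(th)]);V=np.array([-U[1],U[0]])
def bed(x,y,z): return np.r_[O+x*U+y*V,z]
def tobed(p): d=np.array(p[:2])-O; return d@U,d@V
E
python3 - <<'E'
from h import *
for n,p in dict(tail=(-170.6,-89,0),lead=(-52.8,-89,22.9)).items():
    u,v=proj(S,bed(*p)); print(n,(u-190)*4.389,(v-90)*4.385)
print(tobed([521,138.8]))
for q in [(88,457),(262,412)]:
    u,v=crop(q,4.387,190,90)
    for z in (0,16,23): print(q,z,tobed(onz(S,u,v,z)))
E
```

```text
tail 89.07243798756384 457.4676531098576
lead 266.33220709968504 408.6650892404211
(np.float64(-59.30208907689755), np.float64(-3.6867643151839555))
(88, 457) 0 (np.float64(-172.1343547514899), np.float64(-86.57453512470046))
(88, 457) 16 (np.float64(-172.19534082475042), np.float64(-101.46578858614255))
(88, 457) 23 (np.float64(-172.22202223180187), np.float64(-107.98071197552333))
(262, 412) 0 (np.float64(-53.86764036274373), np.float64(-67.80793358715064))
(262, 412) 16 (np.float64(-55.90408656544073), np.float64(-83.01265371834886))
(262, 412) 23 (np.float64(-56.79503177912069), np.float64(-89.66471877574818))
```

```bash
python3 -m jog '[[[0.010,0.0009,0],[0,0,0],-1],[[0.022,0.002,0],[0,0,0],-1],[[0.034,0.0032,0],[0,0,0],-1],[[0.046,0.0043,0],[0,0,0],-1],[[0.058,0.0054,0],[0,0,0],-1]]' 22
python3 -m jog '[[[0.012,0.0011,0],[0,0,0],-1],[[0.022,0.002,0],[0,0,0],-1],[[0.027,0.0025,0],[0,0,0],-1],[[0.027,0.0025,0],[0,0,0],-1]]' 22
python3 v.py 9
```

```text
time: 8.63
tool_pos: [579.0, 144.1, 94.7]
tcp_rot: [93.1, 89.9, -171.7]
ft_force: [-1.2, 0.1, -0.2]
finger_gap: -0.1
time: 8.97
tool_pos: [606.4, 146.6, 94.8]
tcp_rot: [93.1, 89.9, -171.7]
ft_force: [0.5, 0.2, -0.2]
finger_gap: -0.3
```

View pics/s9.png

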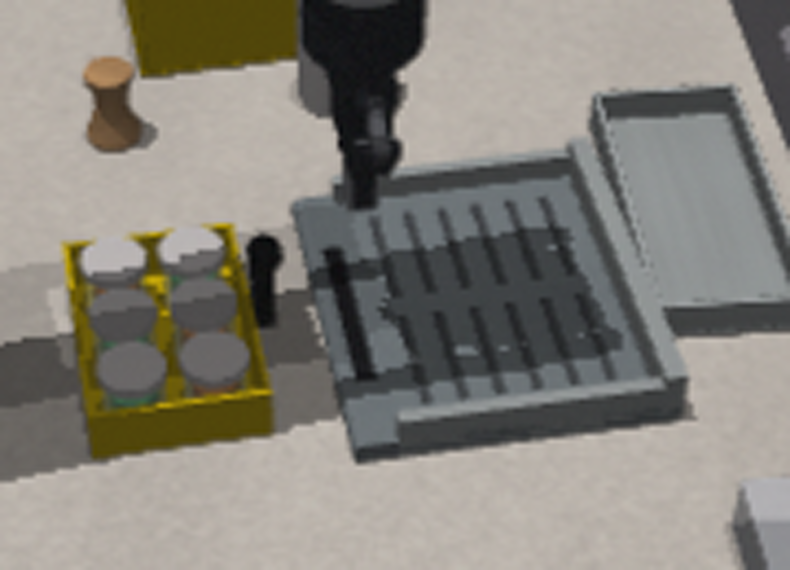

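View pics/c9.png

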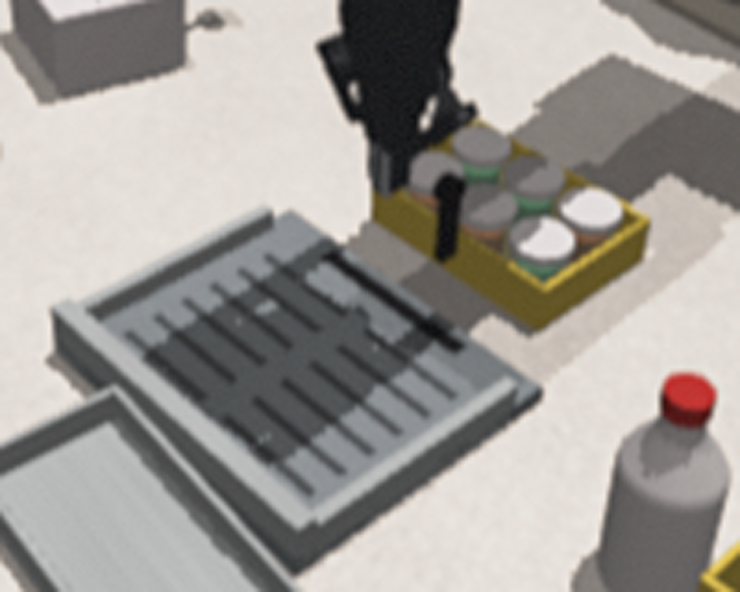

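```bash
cat > m2.py <<'E'
from h import *
np.set_printoptions(precision=1,suppress=True)
s=lambda p:crop(p,4.387,190,90); c=lambda p:crop(p,3.7,170,170)
x,e=tri((S,*s((263,248))),(C,*c((450,188)))); print('disc',x,e,tobed(x))
w=[onz(S,*s(p),40) for p in [(66,243),(236,224),(272,398),(92,421)]]
print('tray S',fit([(-60,85),(60,85),(60,-85),(-60,-85)],w))
w=[onz(C,*c(p),40) for p in [(481,122),(649,221),(541,287),(374,194)]]
print('tray C',fit([(-60,-85),(-60,85),(60,85),(60,-85)],w))
print('top of disc S', )
E
python3 m2.py; python3 - <<'E'
import cv2
a=cv2.imread('pics/w6.png');cv2.imwrite('pics/w6z.png',cv2.resize(a[150:320,170:350],None,fx=3.5,fy=3.5))
E
```

```text
disc [541.5 141.7  84.6] [np.float64(1.755421925305591), np.float64(1.7554219253054697)] (np.float64(-38.577944608960834), np.float64(-2.722289743785735))
tray S (np.float64(4.626555220500753), array([473.1, 130.3]), array([2.1, 1. , 2.3, 2.7]))
tray C (np.float64(7.2543188672024534), array([478.2, 139. ]), array([ 5.7,  2.5, 10.4, 10.8]))
top of disc S
```

View pics/w6z.png

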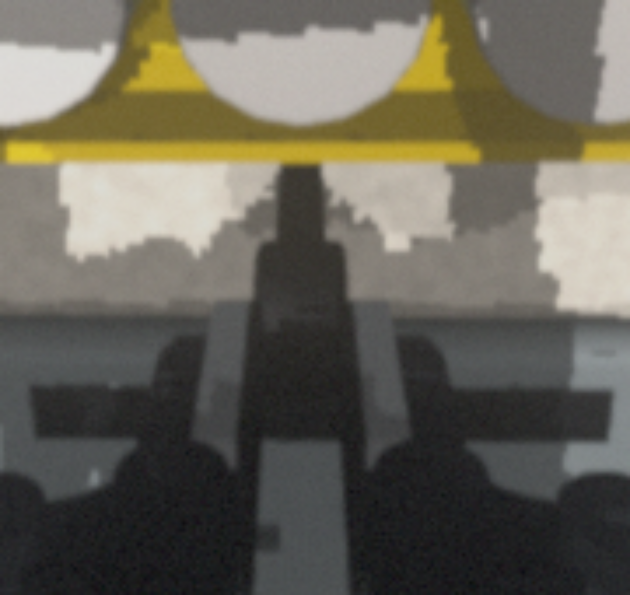

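```bash
python3 - <<'E'
import pickle
from h import *
m=pickle.load(open('pics/w6.pkl','rb'))
for p in [(540.4,140.4,85),(540,140.4,95),(528,139.4,83),(552,141,83),(540,140.4,71)]: print(p,np.round(proj(m,p),0))
print('pad corners'); 
for dx in(-11,11):
  for z in (66,85,105): print(dx,z,np.round(proj(m,(540.4+dx,140.4+7,z)),0))
for v in (219,247,276): print(v,onz(m,256.6,v,83),onz(m,256.6,v,95))
E
```

```text
(540.4, 140.4, 85) [258. 244.]
(540, 140.4, 95) [258. 253.]
(528, 139.4, 83) [258. 222.]
(552, 141, 83) [257. 261.]
(540, 140.4, 71) [258. 232.]
pad corners
-11 66 [271. 213.]
-11 85 [273. 227.]
-11 105 [275. 245.]
11 66 [267. 246.]
11 85 [269. 263.]
11 105 [270. 285.]
219 [526.55181569 138.48077681  83.        ] [521.21410195 137.95836252  95.        ]
247 [543.29974342 140.00658535  83.        ] [536.64929556 139.36457531  95.        ]
276 [561.8204839  141.69390478  83.        ] [553.7183455  140.91963946  95.        ]
```

```bash
python3 - <<'E'
from h import *
s=lambda p:crop(p,4.387,190,90); c=lambda p:crop(p,3.7,170,170)
print(tri((S,*s((360,207))),(C,*c((383,194)))))
for z in (87,95,105,115): print(z,[ (round((proj(S,(x,146.6,z))[0]-190)*4.387),round((proj(S,(x,146.6,z))[1]-90)*4.387)) for x in(595.4,606.4,617.4)],[ (round((proj(C,(x,146.6,z))[0]-170)*3.7),round((proj(C,(x,146.6,z))[1]-170)*3.7)) for x in(595.4,606.4,617.4)])
import cv2
a=cv2.imread('pics/s9.png');cv2.imwrite('pics/s9z.png',cv2.resize(a[80:230,280:460],None,fx=4,fy=4))
a=cv2.imread('pics/c9.png');cv2.imwrite('pics/c9z.png',cv2.resize(a[60:230,300:480],None,fx=3.5,fy=3.5))
E
python3 w.py w9
```

```text
(array([606.29414922, 145.29324069, 110.80806056]), [np.float64(2.4092151701150715), np.float64(2.4092151701149116)])
87 [(345, 235), (361, 233), (378, 232)] [(397, 214), (384, 220), (372, 226)]
95 [(345, 225), (361, 224), (378, 223)] [(397, 205), (385, 211), (372, 217)]
105 [(345, 214), (361, 213), (378, 211)] [(398, 193), (386, 199), (373, 205)]
115 [(345, 202), (362, 201), (378, 200)] [(399, 181), (386, 187), (374, 193)]
cam [524.22300439 138.00391731 257.27795588] fwd [ 0.3138957   0.02828441 -0.94903608] 95.16833220370629
```

View pics/s9z.png

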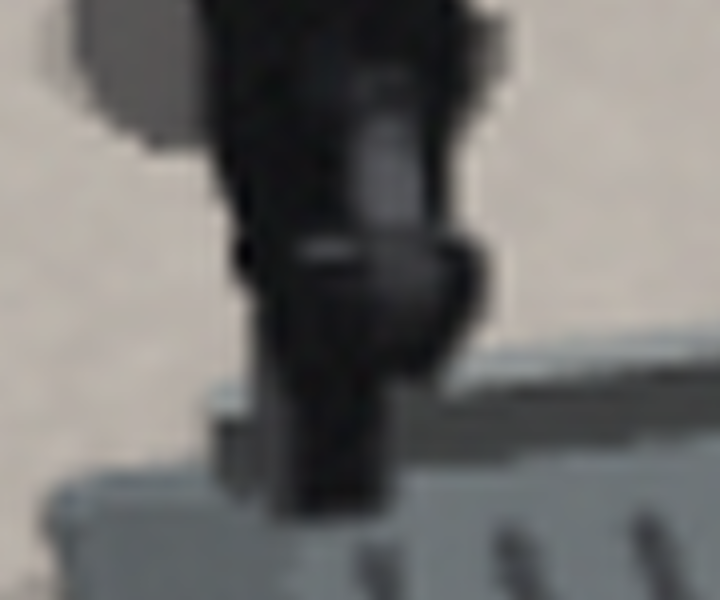

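View pics/c9z.png

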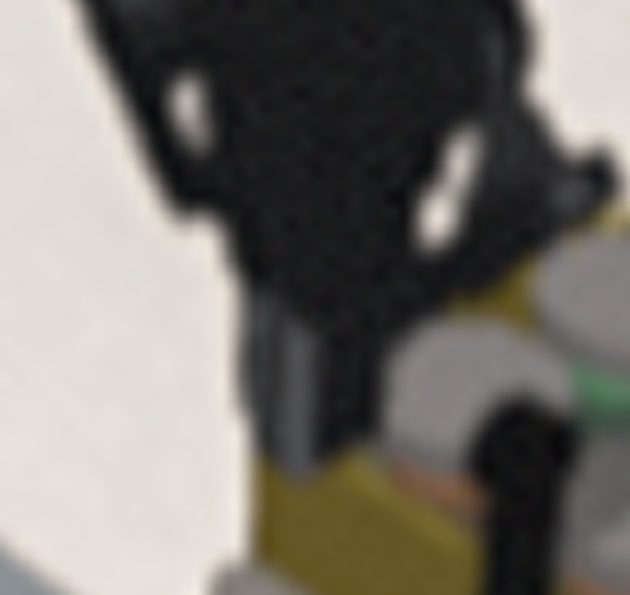

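View pics/w9.png

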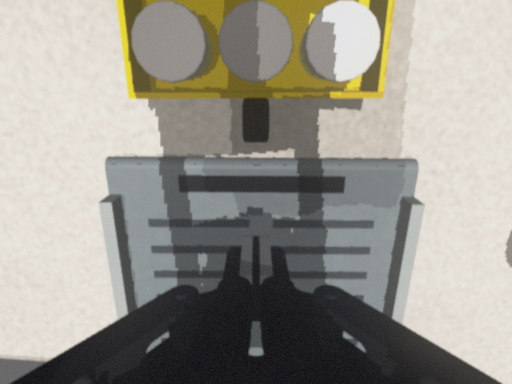

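```bash
python3 - <<'E'
import pickle
from h import *
np.set_printoptions(precision=1,suppress=True)
m=pickle.load(open('pics/w9.pkl','rb'))
w=[onz(m,*p,40) for p in [(130,97),(384,97)]]
print('lead wall top',w,tobed(w[0]),tobed(w[1]), 'mid->grip',tobed((w[0]+w[1])/2)[0]+10)
for x in range(530,550,3):print(x,[np.round(proj(m,(x+a,141.5,z)),0) for a,z in((-12,83),(12,83),(0,95),(8,91))])
print(onz(m,256,120,83))
E
```

```text
lead wall top [array([539.2,  55.3,  40. ]), array([524., 224.,  40.])] (np.float64(-48.99777754663025), np.float64(-88.53944145667798)) (np.float64(-48.389943426041945), np.float64(80.82352352260551)) mid->grip -38.6938604863361
530 [array([263.,  73.]), array([259., 120.]), array([262.,  98.]), array([260., 114.])]
533 [array([263.,  79.]), array([259., 125.]), array([261., 104.]), array([259., 120.])]
536 [array([262.,  85.]), array([258., 131.]), array([260., 110.]), array([259., 125.])]
539 [array([262.,  91.]), array([258., 136.]), array([260., 116.]), array([258., 131.])]
542 [array([261.,  97.]), array([257., 142.]), array([259., 122.]), array([258., 137.])]
545 [array([261., 103.]), array([257., 147.]), array([259., 128.]), array([257., 142.])]
548 [array([260., 109.]), array([256., 152.]), array([258., 134.]), array([257., 148.])]
[542.2 139.9  83. ]
```

```bash
python3 -m jog '[[[0,0,0.02],[0,0,0],1],[[-0.02,-0.002,0.03],[0,0,0],1],[[-0.045,-0.004,0.03],[0,0,0],1],[[-0.065,-0.006,0.03],[0,0,0],0.3],[[-0.065,-0.006,0.03],[0,0,0],0]]' 20
python3 -m jog '[[[0,0,-0.02],[0,0,0],0],[[0,0,-0.04],[0,0,0],0],[[0,0,-0.06],[0,0,0],0],[[0,0,-0.073],[0,0,0],0],[[0,0,-0.073],[0,0,0],0]]' 20
python3 v.py 10; python3 w.py w10
```

```text
time: 9.53
tool_pos: [537.4, 140.5, 124.9]
tcp_rot: [91.4, 89.8, -173.4]
ft_force: [-0.6, -0.2, 0.8]
finger_gap: 42.8
time: 9.95
tool_pos: [538.5, 140.2, 48.9]
tcp_rot: [94.2, 89.7, -170.6]
ft_force: [0.1, 0.2, -0.4]
finger_gap: 42.9
cam [459.58820929 132.02181434 214.69164101] fwd [ 0.31434936  0.02831077 -0.94888512] 95.16597975811115
```

View pics/s10.png

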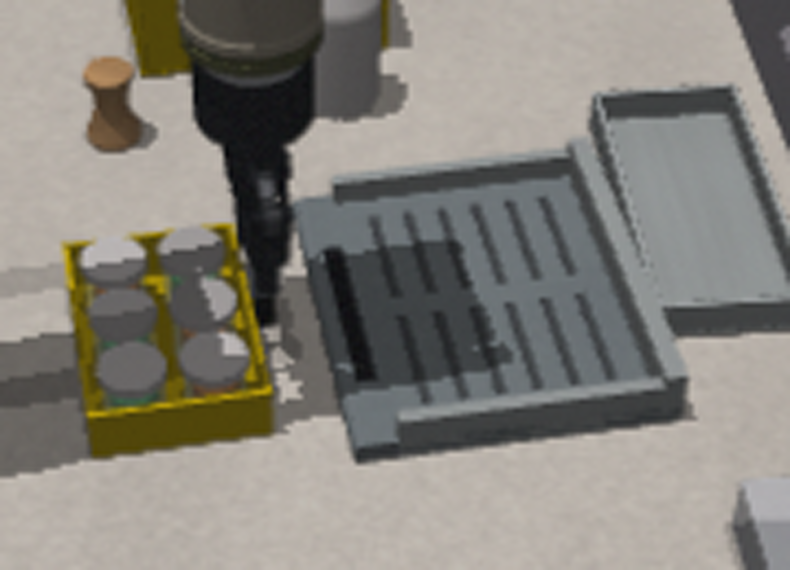

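View pics/c10.png

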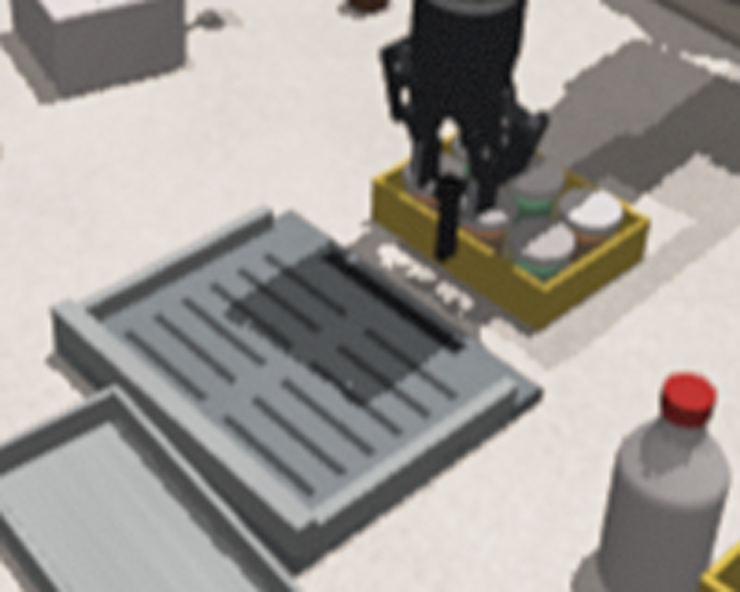

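View pics/w10.png

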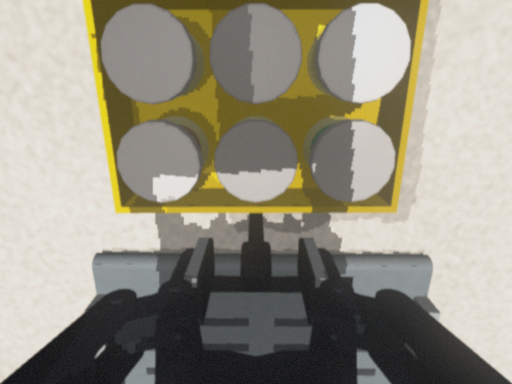

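```bash
python3 -m jog '[[[0,0,0],[0,0,0],-0.5],[[0,0,0],[0,0,0],-0.8],[[0,0,0],[0,0,0],-1],[[0,0,0],[0,0,0],-1],[[0,0,0],[0,0,0],-1]]' 20
python3 -m jog '[[[0,0,0],[0,0,0],-1],[[0,0,0],[0,0,0],-1]]' 20
python3 v.py 11; python3 w.py w11
```

```text
time: 10.52
tool_pos: [542.3, 140.8, 53.9]
tcp_rot: [-88.7, 89.9, 6.5]
ft_force: [-0.7, 0.0, 5.5]
finger_gap: 13.6
time: 10.68
tool_pos: [542.4, 140.7, 53.9]
tcp_rot: [-89.3, 89.9, 5.8]
ft_force: [0.0, -0.8, 6.6]
finger_gap: 13.2
cam [460.42934063 132.10756995 215.96792114] fwd [ 0.31765893  0.02875287 -0.947769  ] 95.16866710247484
```

View pics/c11.png

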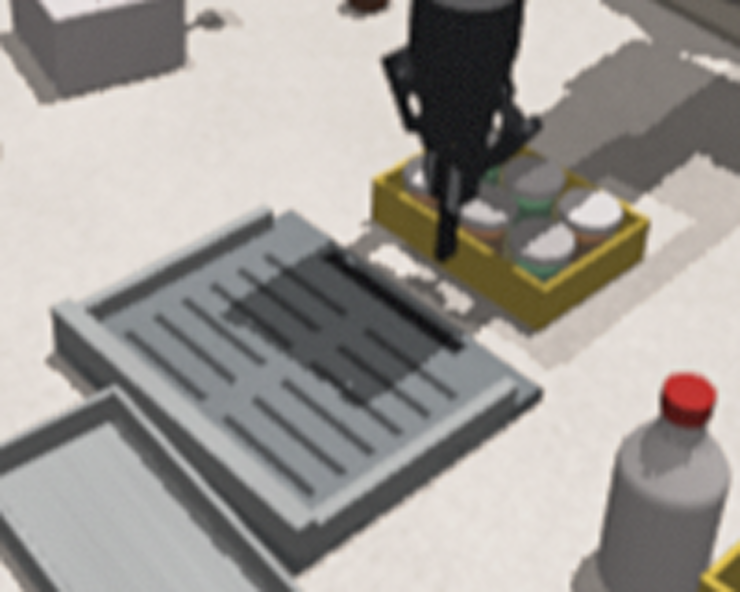

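View pics/w11.png

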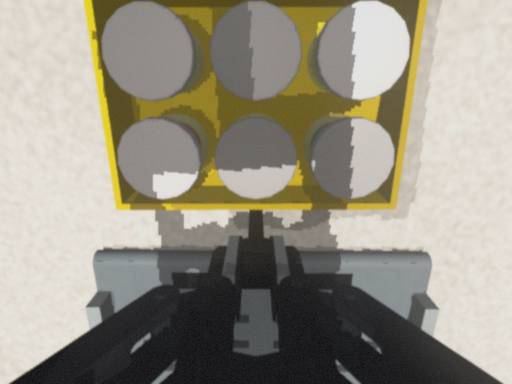

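```bash
python3 -m jog '[[[-0.003,-0.0003,0.0045],[0,0,0],-1],[[-0.006,-0.0006,0.009],[0,0,0],-1],[[-0.010,-0.0009,0.013],[0,0,0],-1],[[-0.013,-0.0012,0.017],[0,0,0],-1],[[-0.016,-0.0015,0.020],[0,0,0],-1]]' 22
python3 -m jog '[[[-0.002,-0.0002,0.003],[0,0,0],-1],[[-0.002,-0.0002,0.003],[0,0,0],-1],[[-0.002,-0.0002,0.003],[0,0,0],-1],[[-0.002,-0.0002,0.003],[0,0,0],-1],[[-0.002,-0.0002,0.003],[0,0,0],-1]]' 22
python3 v.py 12
```

```text
time: 11.25
tool_pos: [524.5, 139.1, 72.6]
tcp_rot: [90.3, 90.0, -174.5]
ft_force: [2.1, 0.2, -4.7]
finger_gap: 13.3
time: 11.67
tool_pos: [522.6, 138.9, 74.9]
tcp_rot: [89.9, 89.9, -174.9]
ft_force: [-1.5, 0.8, -5.8]
finger_gap: 13.4
```

View pics/s12.png

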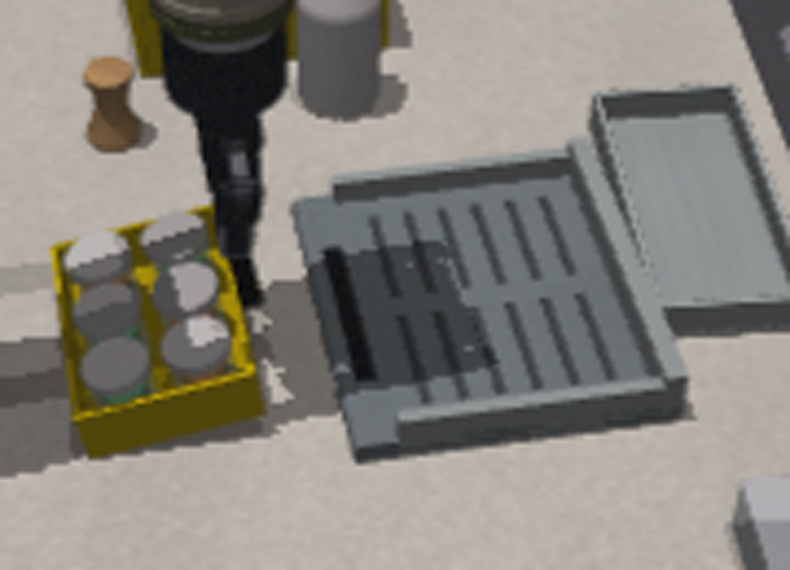

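```bash
python3 -m jog '[[[0.004,0.0004,0],[0,0,0],-1],[[0.012,0.0011,0],[0,0,0],-1],[[0.02,0.0019,0],[0,0,0],-1],[[0.028,0.0026,0],[0,0,0],-1],[[0.036,0.0033,0],[0,0,0],-1]]'
python3 -m jog '[[[0.008,0.0007,0],[0,0,0],-1],[[0.016,0.0015,0],[0,0,0],-1],[[0.024,0.0022,0],[0,0,0],-1],[[0.032,0.003,0],[0,0,0],-1],[[0.036,0.0033,0],[0,0,0],-1]]'
python3 v.py 13
```

```text
time: 12.18
tool_pos: [560.5, 142.3, 75.4]
tcp_rot: [-89.5, 90.0, 5.7]
ft_force: [-2.0, 0.1, -6.2]
finger_gap: 13.5
time: 12.6
tool_pos: [596.5, 145.6, 75.5]
tcp_rot: [-89.6, 90.0, 5.5]
ft_force: [-1.6, -0.5, -5.9]
finger_gap: 13.3
```

View pics/s13.png

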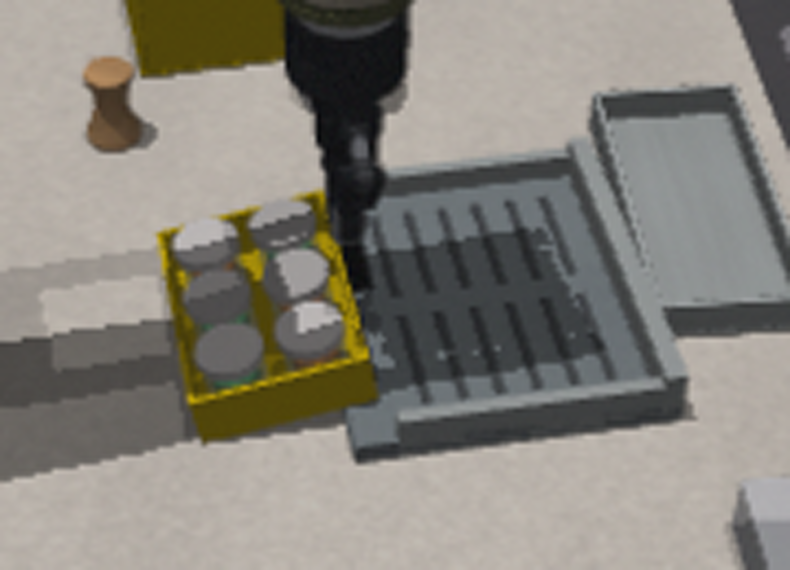

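View pics/c13.png

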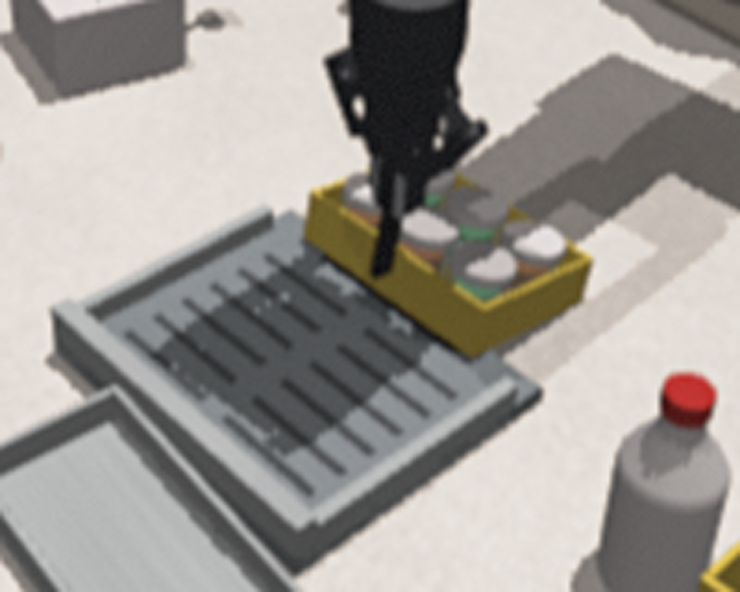

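```bash
python3 -m jog '[[[0.006,0.0005,0.001],[0,0,0],-1],[[0.012,0.0011,0.002],[0,0,0],-1],[[0.018,0.0017,0.003],[0,0,0],-1],[[0.0235,0.0022,0.0038],[0,0,0],-1],[[0.0235,0.0022,0.0038],[0,0,0],-1]]'
python3 -m jog '[[[0.005,0.0005,-0.0015],[0,0,0],-1],[[0.010,0.0009,-0.004],[0,0,0],-1],[[0.015,0.0014,-0.0065],[0,0,0],-1],[[0.020,0.0019,-0.009],[0,0,0],-1],[[0.024,0.0022,-0.0105],[0,0,0],-1]]'
python3 v.py 14
```

```text
time: 13.12
tool_pos: [620.0, 147.8, 79.8]
tcp_rot: [-89.0, 89.9, 6.1]
ft_force: [-0.2, -0.6, -2.1]
finger_gap: 13.5
time: 13.53
tool_pos: [643.8, 149.9, 69.7]
tcp_rot: [-93.9, 89.9, 1.3]
ft_force: [-6.2, -1.9, 12.0]
finger_gap: 13.6
```

View pics/s14.png

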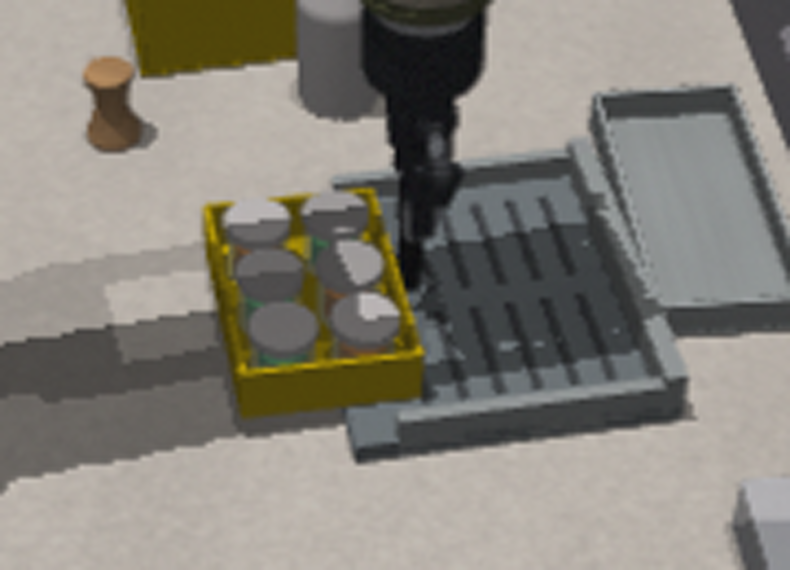

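View pics/c14.png

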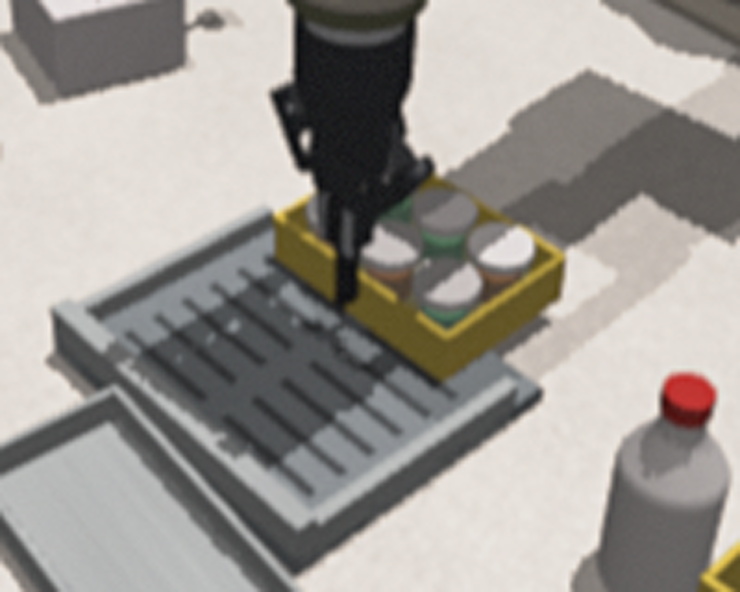

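```bash
python3 -m jog '[[[0.006,0.0006,0.001],[0,0,0],-1],[[0.014,0.0013,0.001],[0,0,0],-1],[[0.023,0.0021,0.001],[0,0,0],-1],[[0.032,0.003,0.001],[0,0,0],-1],[[0.041,0.0038,0.001],[0,0,0],-1]]'
python3 -m jog '[[[0.009,0.0008,0],[0,0,0],-1],[[0.018,0.0017,0],[0,0,0],-1],[[0.027,0.0025,0],[0,0,0],-1],[[0.034,0.0032,0],[0,0,0],-1],[[0.034,0.0032,0],[0,0,0],-1]]'
python3 v.py 15
```

```text
time: 14.05
tool_pos: [683.6, 154.0, 69.6]
tcp_rot: [80.1, 89.9, 175.2]
ft_force: [-6.2, 0.1, 4.7]
finger_gap: 13.4
time: 14.47
tool_pos: [718.9, 157.2, 69.8]
tcp_rot: [-65.0, 90.0, 30.2]
ft_force: [-2.2, 0.6, 2.9]
finger_gap: 13.5
```

View pics/s15.png

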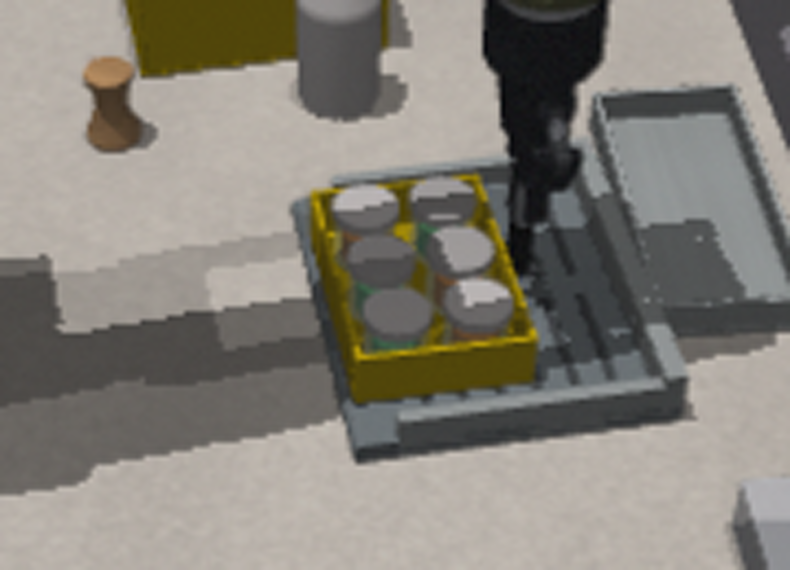

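```bash
python3 -m jog '[[[0.008,0.0007,0],[0,0,0],-1],[[0.017,0.0016,0],[0,0,0],-1],[[0.026,0.0024,0],[0,0,0],-1],[[0.035,0.0033,0],[0,0,0],-1],[[0.035,0.0033,0],[0,0,0],-1]]'
python3 v.py 16
```

```text
time: 14.98
tool_pos: [753.4, 160.3, 69.7]
tcp_rot: [-76.6, 90.0, 18.6]
ft_force: [-1.7, 0.7, 3.6]
finger_gap: 13.4
```

View pics/s16.png

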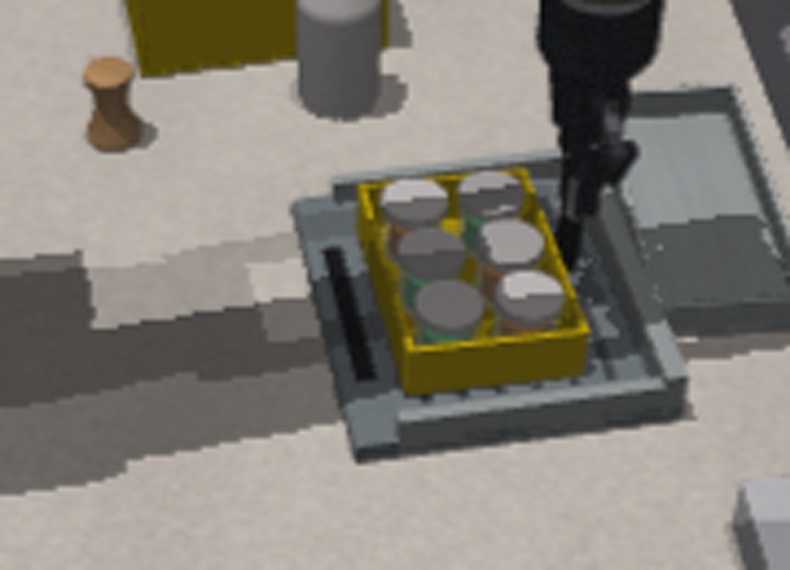

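View pics/c16.png

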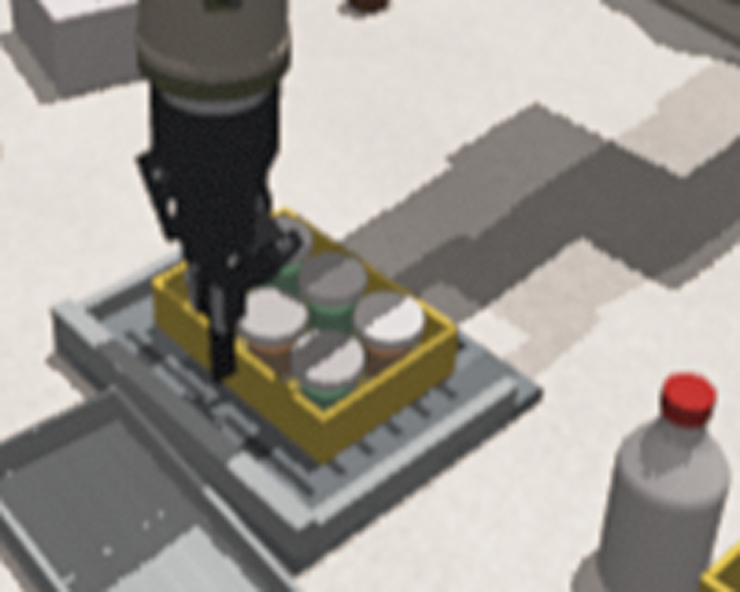

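```bash
python3 -m jog '[[[0,0,0],[0,0,0],0],[[0,0,0],[0,0,0],0],[[0,0,0.01],[0,0,0],0],[[0,0,0.035],[0,0,0],0],[[0,0,0.07],[0,0,0],0]]'
python3 -m jog '[[[-0.005,0,0.035],[0,0,0],0],[[-0.025,-0.02,0.05],[0,0,-0.06],0],[[-0.05,-0.05,0.05],[0,0,-0.12],0],[[-0.075,-0.08,0.05],[0,0,-0.18],-0.5],[[-0.1,-0.11,0.05],[0,0,-0.239],-1]]'
python3 v.py 17
```

```text
time: 15.5
tool_pos: [749.9, 159.8, 136.1]
tcp_rot: [93.7, 89.6, -171.2]
ft_force: [0.5, -0.5, -0.3]
finger_gap: 42.5
time: 15.92
tool_pos: [651.9, 49.5, 191.3]
tcp_rot: [-85.1, 89.9, -3.8]
ft_force: [1.1, -1.2, -0.3]
finger_gap: 19.2
```

View pics/s17.png

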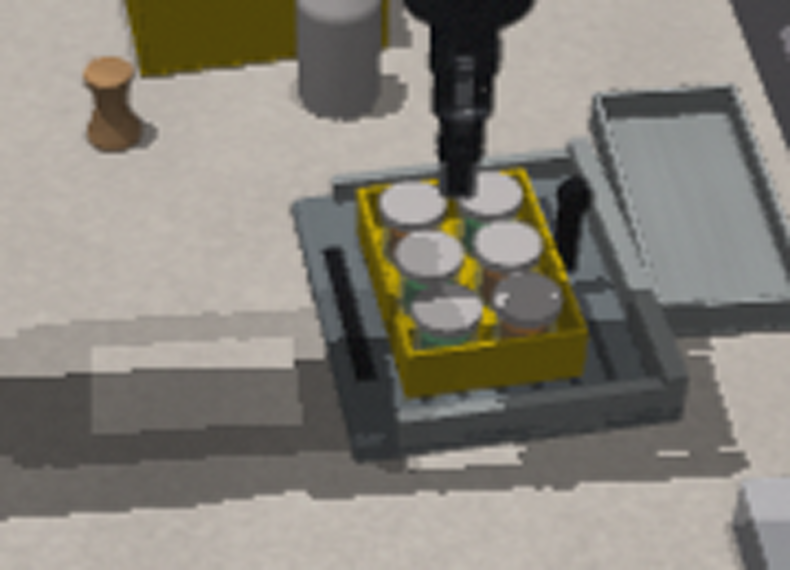

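View pics/c17.png

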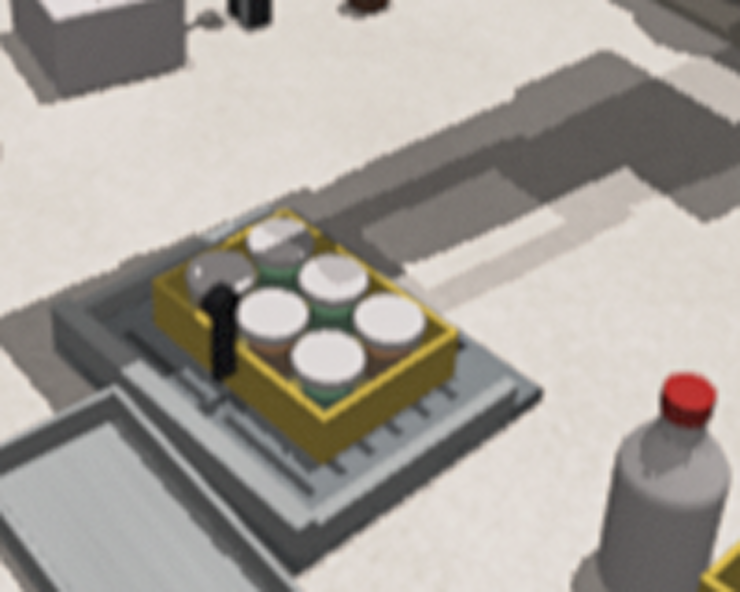

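```bash
python3 -m jog '[[[-0.023,-0.031,0],[0,0,0],-1],[[-0.046,-0.062,0],[0,0,0],-1],[[-0.069,-0.093,0],[0,0,0],-1],[[-0.092,-0.124,0],[0,0,0],-1],[[-0.115,-0.155,0],[0,0,0],-1]]'
python3 -m jog '[[[-0.023,-0.031,0],[0,0,0],-1],[[-0.046,-0.062,0],[0,0,0],-1],[[-0.069,-0.093,0],[0,0,0],-1],[[-0.092,-0.124,-0.01],[0,0,0],-1],[[-0.11,-0.15,-0.03],[0,0,0],-1]]'
python3 -m jog '[[[0,0,-0.02],[0,0,0],-1],[[0,0,-0.02],[0,0,0],-1],[[0,0,-0.02],[0,0,0],-1]]'
python3 w.py w18;python3 -c "
from h import *
s=r.sense();print(s['tool_pos'],yawz(s))"
```

```text
time: 16.43
tool_pos: [537.0, -105.7, 190.7]
tcp_rot: [-96.3, 89.9, -14.8]
ft_force: [0.9, -0.3, 0.0]
finger_gap: -0.1
time: 16.85
tool_pos: [428.2, -257.8, 163.5]
tcp_rot: [-121.0, 89.6, -39.5]
ft_force: [0.4, -0.5, 0.3]
finger_gap: 0.1
time: 17.1
tool_pos: [427.3, -254.3, 139.6]
tcp_rot: [45.7, 89.9, 127.2]
ft_force: [0.0, 0.5, 0.5]
finger_gap: 0.1
cam [ 346.48271911 -243.60001735  302.00922083] fwd [ 0.31220056 -0.04630305 -0.94888716] 81.49914473694739
[ 428.3353564  -254.46193548  140.78073759] 81.49914473694739
```

View pics/w18.png

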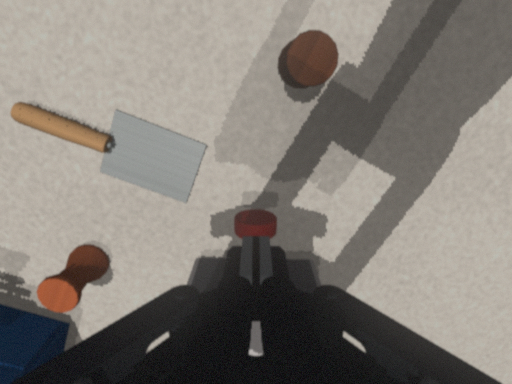

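```bash
python3 -m jog '[[[-0.006,0,-0.03],[0,0,0],-1],[[-0.006,0,-0.06],[0,0,0],-1],[[-0.006,0,-0.09],[0,0,0],-1],[[-0.006,0,-0.111],[0,0,0],-1],[[-0.006,0,-0.111],[0,0,0],-1]]'
python3 -m jog '[[[0,0,0],[0,0,0],-1]]'
python3 w.py w19;python3 -c "
from h import *
a=vision.snapshot('side')[220:340,160:330,::-1]
cv2.imwrite('pics/s19.png',cv2.resize(a,None,fx=4.5,fy=4.5))"
```

```text
time: 17.57
tool_pos: [420.4, -252.1, 25.7]
tcp_rot: [59.3, 89.7, 140.9]
ft_force: [-0.5, 1.0, -0.9]
finger_gap: 0.1
time: 17.65
tool_pos: [422.4, -253.9, 29.4]
tcp_rot: [52.3, 90.0, 133.9]
ft_force: [0.5, -0.4, -0.4]
finger_gap: 0.2
cam [ 341.52063492 -243.29809574  191.75622059] fwd [ 0.3127289  -0.04616277 -0.94872   ] 81.5636214491105
```

View pics/w19.png

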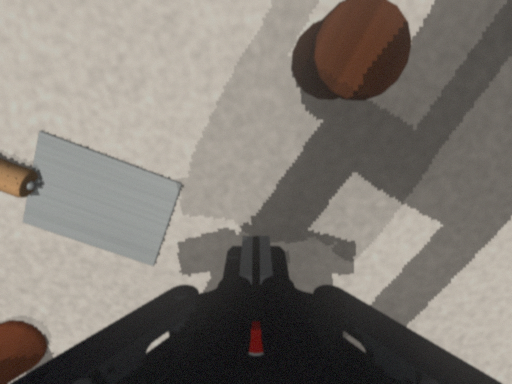

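View pics/s19.png

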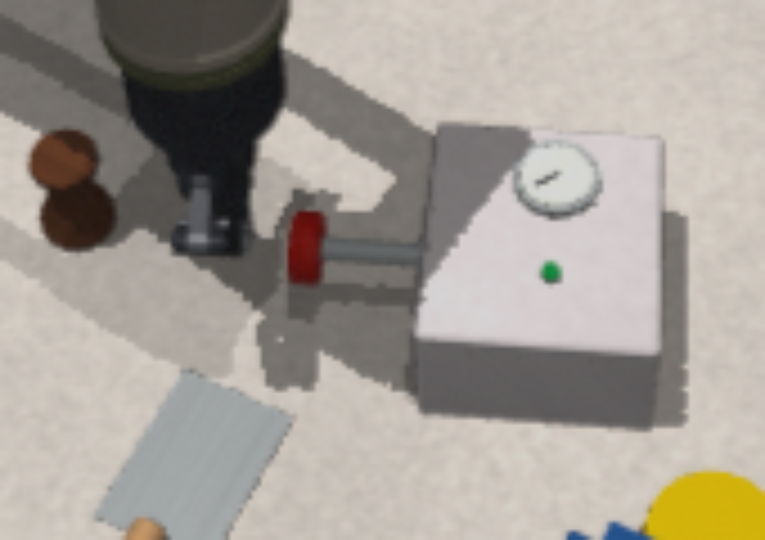

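```bash
python3 - <<'E'
from h import *
q=lambda p:tuple(int(round(v)) for v in ((proj(S,p)[0]-160)*4.5,(proj(S,p)[1]-220)*4.5))
print('tcp z',[(z,q((422.4,-254,z))) for z in(22,30,43,62)], 'knobface',q((453.5,-259.8,50)))
E
python3 -c "
import cv2
a=cv2.imread('pics/s19.png');cv2.imwrite('pics/s19z.png',cv2.resize(a[120:320,130:350],None,fx=3,fy=3))"
```

```text
tcp z [(22, (237, 269)), (30, (235, 261)), (43, (233, 247)), (62, (230, 227))] knobface (292, 245)
```

View pics/s19z.png

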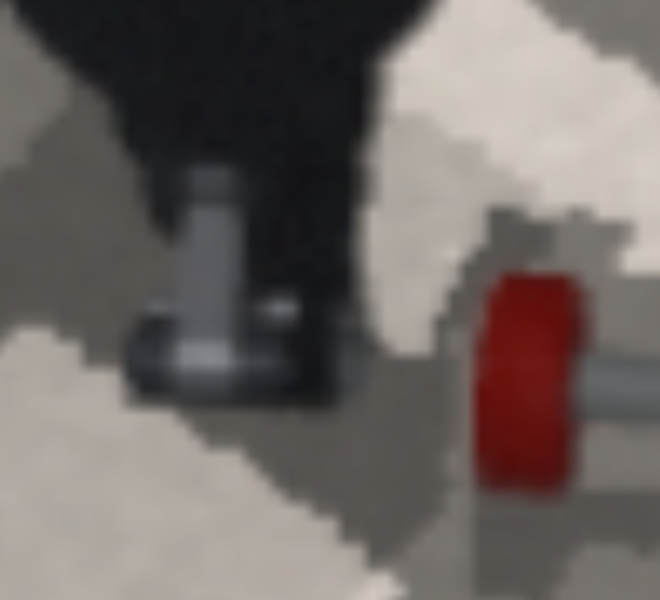

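```bash
python3 -m jog '[[[0.006,-0.0009,0],[0,0,0],-1],[[0.012,-0.0018,0],[0,0,0],-1],[[0.018,-0.0027,0],[0,0,0],-1],[[0.022,-0.0034,0],[0,0,0],-1],[[0.025,-0.0038,0],[0,0,0],-1]]'
python3 -m jog '[[[0.003,-0.0005,0],[0,0,0],-1],[[0.006,-0.0009,0],[0,0,0],-1],[[0.009,-0.0014,0],[0,0,0],-1],[[0.011,-0.0017,0],[0,0,0],-1],[[0.012,-0.0018,0],[0,0,0],-1]]'
python3 w.py w20;python3 -c "
from h import *
a=vision.snapshot('side')[220:340,160:330,::-1]
cv2.imwrite('pics/s20.png',cv2.resize(a,None,fx=4.5,fy=4.5))"
```

```text
time: 18.17
tool_pos: [446.9, -258.9, 29.1]
tcp_rot: [117.2, 89.9, -161.4]
ft_force: [-5.3, -0.2, 3.0]
finger_gap: -0.4
time: 18.58
tool_pos: [459.3, -260.4, 28.7]
tcp_rot: [-81.0, 90.0, 0.5]
ft_force: [-0.1, 0.1, -0.1]
finger_gap: -0.1
cam [ 378.29193654 -249.51083122  190.9878077 ] fwd [ 0.31373784 -0.04722568 -0.94833449] 81.48195282880212
```

View pics/s20.png

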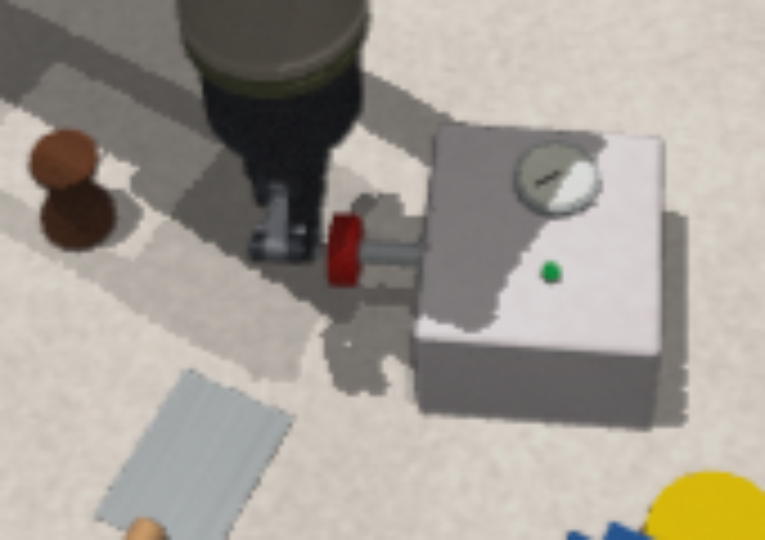

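```bash
python3 -m jog '[[[0.002,-0.0003,0],[0,0,0],-1],[[0.004,-0.0006,0],[0,0,0],-1],[[0.005,-0.0008,0],[0,0,0],-1],[[0.005,-0.0008,0],[0,0,0],-1]]'
python3 -m jog '[[[0.001,-0.0001,0],[0,0,0],-1],[[0.002,-0.0003,0],[0,0,0],-1],[[0.002,-0.0003,0],[0,0,0],-1]]'
```

```text
time: 19.02
tool_pos: [462.8, -261.0, 28.5]
tcp_rot: [81.7, 89.9, 163.2]
ft_force: [-5.7, 0.1, 4.0]
finger_gap: -0.0
time: 19.27
tool_pos: [462.8, -260.9, 28.3]
tcp_rot: [82.7, 89.6, 164.2]
ft_force: [-16.1, 2.3, 10.9]
finger_gap: -0.3
```

```bash
python3 -m jog '[[[-0.010,0.0015,0],[0,0,0],-1],[[-0.022,0.0033,0],[0,0,0],-1],[[-0.034,0.005,0],[0,0,0],-1],[[-0.034,0.005,0.03],[0,0,0],-1],[[-0.034,0.005,0.06],[0,0,0],-1]]'
python3 -m jog '[[[0,0,0.04],[0,0,0],-1],[[0,0,0.08],[0,0,0],-1],[[0,0,0.12],[0,0,0],0],[[0,0,0.12],[0,0,0],0],[[0,0,0.12],[0,0,0],0]]'
python3 v.py 21; python3 -c "
from h import *
s=r.sense();print(s['tool_pos'],s['ft_force'],s['qd'].round(1))
cv2.imwrite('pics/sf.png',vision.snapshot('side')[:,:,::-1]);cv2.imwrite('pics/cf.png',vision.snapshot('scene')[:,:,::-1])"
```

```text
time: 19.68
tool_pos: [429.3, -254.9, 87.0]
tcp_rot: [61.3, 89.7, 142.7]
ft_force: [0.9, -0.3, 0.5]
finger_gap: -0.1
time: 20.1
tool_pos: [433.7, -257.8, 212.5]
tcp_rot: [-117.0, 89.6, -35.5]
ft_force: [-1.3, 0.6, -0.6]
finger_gap: 35.6
[ 431.60483721 -256.33064507  208.20407399] [ 0.59739976  0.25155551 -0.33447606] [ 0.2  1.   1.7  0.   0.1 -0.1]
```

View pics/s21.png

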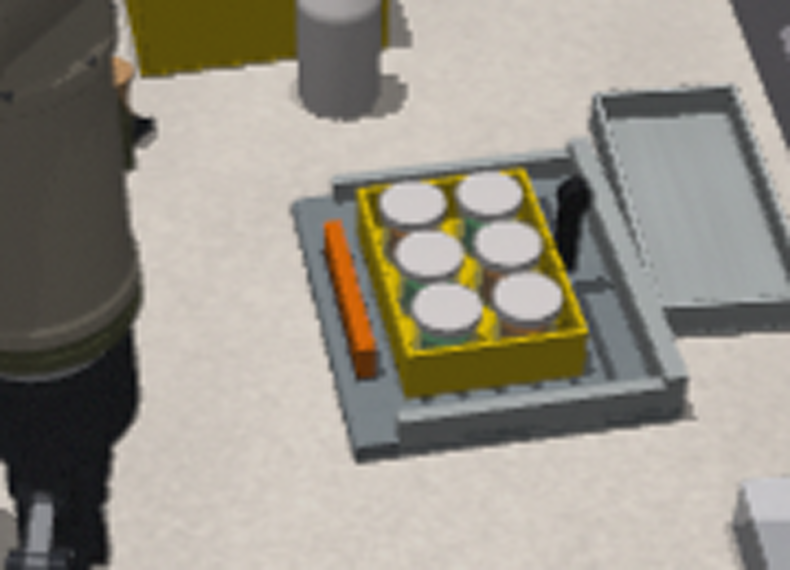

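View pics/sf.png

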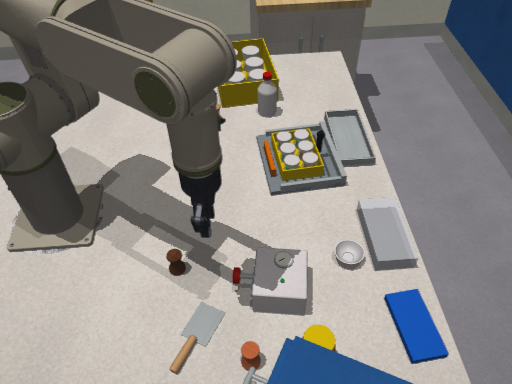

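View pics/cf.png

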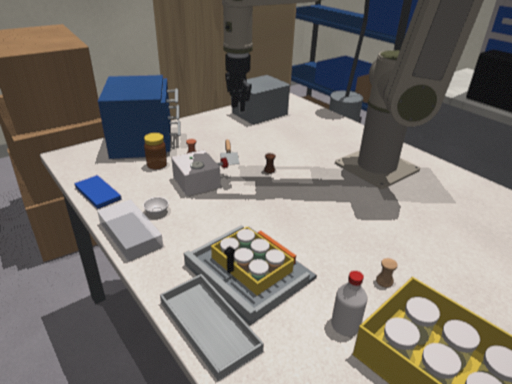

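The orange stop is up behind the tray (side view, about (348,300) in the crop). The tray lies flat on the bed, the knob is home at (237,275), and the bystanders look unmoved. I'm handing in.

```bash
python3 -m jog '[[[0,0,0],[0,0,0],0],[[0,0,0],[0,0,0],0]]'; python3 -c "
from bench import order
print(order.hand_in())"
```

```text
time: 20.47
tool_pos: [431.1, -256.0, 207.2]
tcp_rot: [61.6, 89.9, 143.0]
ft_force: [-0.1, -0.0, -0.6]
finger_gap: 42.9
the job is handed in; nothing more can be done
None
```

I did the whole job in the order asked and handed it in at about 20.5 s. The one mishap was that the tray dropped back onto the bench once.

1. **Knob out:** I pulled it with the fingers hooked behind its head. The camera showed the stop sunk.
2. **First lift, failed:** The pinch was too high on the disc. The tray slipped out as the forward slide began, and its leading edge dropped about 20 mm. The pictures put the fingertips roughly 20 mm higher than the stated tool geometry would, so I gripped about 20 mm lower.
3. **Second lift:** The grip held at about 13.4 mm opening, with the tail on the bench and about 13° of planned tilt. I slid the tray over the sill, laid it flat, and took it to about 44 mm past the sill. It was then clear of the stop slot, and I let go of it.
4. **Knob home:** I pushed it until it snapped in, then pressed to about 16 N on the hard stop and backed off.

**Last checks:** The final pictures show the orange stop raised behind the tray and the tray flat inside the rails. The knob is home and the gripper is open and clear, with force near zero. The bystanders look unmoved by eye, but I did not measure them. The highest forces I read were about 16 N at the knob and 12 N while laying the tray flat.

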